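Close the bead box

ROBOT

A 7-joint arm with a two-finger parallel gripper is mounted at the origin on the work surface. World frame = base frame: x ahead of the robot, y to its left, z up, the work surface at z = 0. Lengths are in m, angles in degrees, forces in N, time in s.
With the tool pointing down it reaches from about 0.4 to 0.925 m from the base axis. Payload 5.6 kg.
Tool frame: the origin (TCP) lies between the finger pads; the fingertips stand 17 mm ahead of it and the grasp point (between the pads) lies 2 mm behind it (bot.tips_ahead is the distance from the TCP to the fingertips, in m); z points along the fingers, y is the line along which they close (so a half turn about z gives the same grasp; the last joint's range is limited). The gripper opens to 85 mm and grips with 20 to 120 N. Pads are 22 mm wide; open, the fingers measure 114 mm over their backs; the gripper's body (76 mm by 85 mm) begins 54 mm behind the grasp point. The pads swing forward as they close: fully open they stand 13 mm farther back than shut.
Start: joints at [-67.093, 26.786, -0.665, 91.828, 0.344, 61.387, -3.226], TCP at [0.279, 0.587, 0.226] pointing down, gripper open.
Joint ranges: [-144.91, 144.91], [-17.63, 115.5], [-89.93, 88.59], [15.96, 139.68], [-74.01, 254.01], [8.47, 105.57], [-167.45, 167.45]. Speed limits (degrees/s): [147.25, 147.25, 180, 180, 180, 180, 180].

INTERFACE

Orientations are given as [roll, pitch, yaw] about the fixed x, y, z axes, in that order (R = Rz(yaw) Ry(pitch) Rx(roll)).
In Python, from station import bot, vision, order gives the robot as it stands.
- The arm moves only by the tool move_arm, never from a script. Its argument "series" is a list that holds one entry, the list of rows, each a list of 7 numbers: the turn, a rotation vector about the tool's x, y, z each as a share of 180 degrees, from -1 to 1, then the shift along the tool's x, y, z each as a share of 300 mm, from -1 to 1, then the opening, from 0 (shut) to 1 (fully open). A call has 1 to 20 rows; each row is the pose to reach, as a shift and turn from the pose commanded when the call began, along the tool's axes at that moment, turning the shorter way round; what a row does not reach only later rows make up. A row lasts 1/12 s, in which the tool goes at most 41.7 mm and 7.16 degrees, less where a joint would pass 70% of its speed; a pose out of reach is approached as far as the arm can. A call with a number of a shift or a turn outside -1 to 1 is refused whole. A call with a gripper value outside its range is refused whole. The fingers move at their own pace and stop on an object; "force" is the grip in N (left out, the last holds). Time passes only in rows, so rows that repeat a pose let the fingers close. It gives the time, the measured TCP pose, the force, the opening and the grip force at its end, in the units of the state.
- bot.get_obs(): the state, without advancing time (a new reading comes with each control period).
- vision.get_image(name): name is "side" or "top"; returns the picture (384x512x3 uint8, red, green, blue); there is no depth.
- vision.camera_info(name): a dict with "fx", "fy", "cx", "cy" (pixels), "rvec" (rotation vector, rad) and "tvec" (3), from world to camera coordinates, as OpenCV has them. Camera axes: x right, y down, z forward; pixel columns grow to the right and rows downward; lengths in m; the calibration is good to about 2 mm. A picture is of the moment at which its call begins. camera_info takes no time and is no camera call.
- order.job_done(): hands the job in; it is judged then, once.
The state is a dict: "t": time; "joint_positions": joint angles; "qvel": joint speeds; "effort": joint torques, N m; "ee_pos": TCP position; "tool_rot": TCP orientation; "wrist_force": force on the tool from outside, world axes, zero at the start; "wrist_torque": the same for the moment, N m; "width": finger opening in m; "finger_force": force on a finger pad.
Only numpy, scipy, OpenCV 4.12 (cv2) and the standard library are available. Lean on these libraries where they do the work, as an engineer would, in place of code of your own. Each camera call takes 0.05 s, during which the arm holds its last target. There are 200 camera calls.

TASK

The painted beads are ready to go: first take the palette knife off the blue bead box and hang it by the ring at its handle end on the peg of the stand, blade down. Then set the flat red lid on the box and press it down (do not drop it on) until it lies level and fully home on the rim, under all four yellow clips. Leave the bowl, the small tin, the loose brush and the loose beads where they are.

Things in the scene. Friction and masses are not known exactly. Their poses are not given: they have to be found in the camera images.
- box: open blue box of beads, fixed, 108 (x) x 50 (y) x 40 mm high, walls 4 mm; origin under its centre. On each x end two yellow spring clips (y = +-16 mm, out to x = 65 mm, 66 mm high) reach in over the rim to x = 52.5 mm, tops sloping as a funnel. Blue guides, 66 mm high: four outside the long sides, x = 42 to 52 mm, inner faces y = +-29.5 mm; one on each end, inner face x = +-56.5 mm
- box_rim (a point): centre of the box's mouth at rim height, 40 mm above the box's origin; axes as the box. The lid goes on long side along long side. Laid on, it rests on the clips' slopes, underside about 57 mm above the table; pressed with some 10 to 15 N it snaps past the clips onto the rim: underside at 40 mm, top at 50 mm. Between the corner guides the long sides are free for fingers
- lid: flat rectangular red plastic plate, 110 (x) x 56 (y) x 10 mm, with a white 24 mm dot in the middle of its upper face; lies on the table; can be taken across its 56 mm width; origin at the centre of its underside
- lid_center (a point): centre of the lid, 5 mm above its underside
- knife: palette knife lying across the box on its long walls, 220 mm long along its x: steel blade (x = -97 to -5 mm, 22 mm wide, 3 mm thick), wooden handle (x = -8 to 92 mm, 16 mm wide, 10 mm thick), at the +x end a steel ring, outside 32 mm, hole 20 mm, 4 mm thick; origin on its underside near the middle
- knife_eye (a point): centre of the ring's hole, at x = 106 mm, z = 5 mm of the knife
- knife_handle (a point): a point to hold the handle by, at x = 58 mm, z = 5 mm of the knife; as it lies this is outside the box
- stand: fixed stand (grey base 90 x 80 x 12 mm) with an aluminium column 12 x 20 mm, 302 mm high; origin under the column. A round steel peg, 6 mm thick and 45 mm long, leaves the column's -x face at 265 mm height and rises at 50 degrees above level, towards the stand's -x side
- peg_root (a point): lower end of the peg's axis, 2 mm in front of the column, 265 mm high
- peg_tip (a point): upper free end of the peg's axis, 29 mm farther to the stand's -x and 34 mm higher than the root
- bowl: bystander: teal bowl, 90 mm across, 50 mm high; origin under its centre
- tin: bystander: small paint tin, 84 mm across, 90 mm high; origin under its centre
- brush: bystander: loose brush lying on the table, 170 mm long; origin under its middle
- bead1: bystander: loose brown bead lying on the table, 24 x 15 x 15 mm; origin on its underside
- bead2: bystander: loose brown bead lying on the table, 24 x 15 x 15 mm; origin on its underside

How it is judged (in metres and radians):
On the way, in this order (a step that is already met when the one before it is completed fails the run):
1. the knife hangs by its ring on the peg, blade down, let go (distance between knife_eye and peg_root below 0.035 m and angle between knife's own x axis and vertical below 0.6 rad and contact force between knife and stand above 0.1 N and contact force between knife and the arm below 0.05 N), for 0.3 s.
2. the lid lies level on the rim under the clips (z of lid_center in the frame of box_rim below 0.0075 m and horizontal distance between lid_center and box_rim below 0.004 m and angle between the z axis of lid and the z axis of box, either way round below 0.03 rad), for 0.2 s.
At the end, for the whole second after the job is handed in: The knife hangs at rest on the peg, hole centre within 35 mm of the peg's root, blade down within 35 degrees. The lid rests on the box: underside within 2.5 mm of the rim, level within 0.03 rad, centred within 4 mm, long sides parallel within 0.08 rad (all of step 2 and distance between knife_eye and peg_root below 0.035 m and angle between knife's own x axis and vertical below 0.6 rad and contact force between knife and stand above 0.1 N and linear speed of knife below 0.1 m/s and z of lid_center in the frame of box_rim above 0.0025 m and angle between the x axis of lid and the x axis of box, either way round below 0.08 rad and linear speed of lid below 0.02 m/s); the robot touches nothing.
It fails at once if the lid is dropped onto the box from more than about 25 mm (horizontal distance between lid_center and box_rim below 0.05 m and linear speed of lid above 0.7 m/s and contact force between lid and the arm below 0.05 N).
It fails at once if the bowl, tin, brush or a loose bead is moved by more than 30 mm (distance of any of bowl, tin, brush, bead1, bead2 from where it was at the start of the episode above 0.03 m).
It also fails if it takes over 70 s, if anything falls off the work surface, if the arm or the gripper's body presses on something with over 40 N, if the wrist force passes 120 N, or if a joint passes its speed limit or range.

## Working session

There is one attempt and no reset: what is moved stays moved. The work goes in short steps, Python scripts to look and compute and a tool call to move; the robot and the scene stay as the last step left them, time stands still between calls to the robot, and variables do not carry over. Pictures are saved under pics/ and viewed, at most 10 in all, crops included, and the job is handed in when it is done.

Besides the shell and the picture viewer there is one more tool, called after "Call:" in YAML: its name, and indented under it one key for each argument. move_arm: Moves the arm, as the interface text tells. Its arguments: {"type":"object","properties":{"series":{"type":"array"},"force":{"type":"number"}},"required":["series"]}

```bash
ls; mkdir -p pics
python3 - <<'E'
from station import bot, vision
import cv2
for n in("top","side"):
    im=vision.get_image(n); cv2.imwrite(f"pics/{n}0.png",cv2.resize(im[:,:,::-1],(800,600),interpolation=cv2.INTER_CUBIC)); print(n,vision.camera_info(n))
o=bot.get_obs(); print(o)
E
```

```text
pics
top {'fx': 446.25766559768704, 'fy': 446.25766559768704, 'cx': 255.2095877001901, 'cy': 188.62051097076179, 'rvec': array([ 2.09553133, -2.1555208 ,  0.18922917]), 'tvec': array([-0.08434949,  0.58867017,  1.25176084])}
side {'fx': 421.28341853761606, 'fy': 421.28341853761606, 'cx': 255.4167999752298, 'cy': 189.4878474849829, 'rvec': array([ 2.38094571, -0.16232655,  0.05272026]), 'tvec': array([-0.56719328,  0.12489034,  1.27440324])}
{'t': 0.1, 'joint_positions': array([-67.09231155,  26.83184768,  -0.66301925,  91.87461865,
         0.34568459,  61.38828507,  -3.22489381]), 'qvel': array([-0.04149471, -0.07555859, -0.05212075, -0.17223504,  0.05459999,
        0.02451549,  0.02365635]), 'effort': array([ 1.20600460e-03, -5.33521771e+01,  2.17313570e-02, -2.51964498e+01,
        1.14905275e-02,  4.34056812e-03, -5.17701508e-06]), 'ee_pos': array([0.27838235, 0.58680627, 0.22503089]), 'tool_rot': array([-1.79907590e+02,  9.15144619e-03,  1.54625094e+02]), 'wrist_force': array([-0.43370392, -0.4323019 ,  0.80406726]), 'wrist_torque': array([ 0.02513348, -0.00883194,  0.0361017 ]), 'finger_force': 0.0, 'width': 0.08545867562872161}
```

View pics/top0.png

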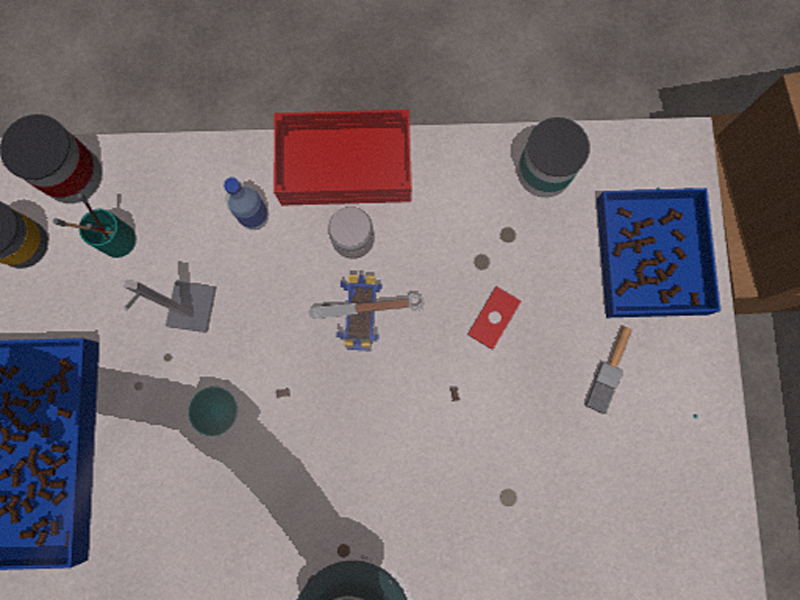

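View pics/side0.png

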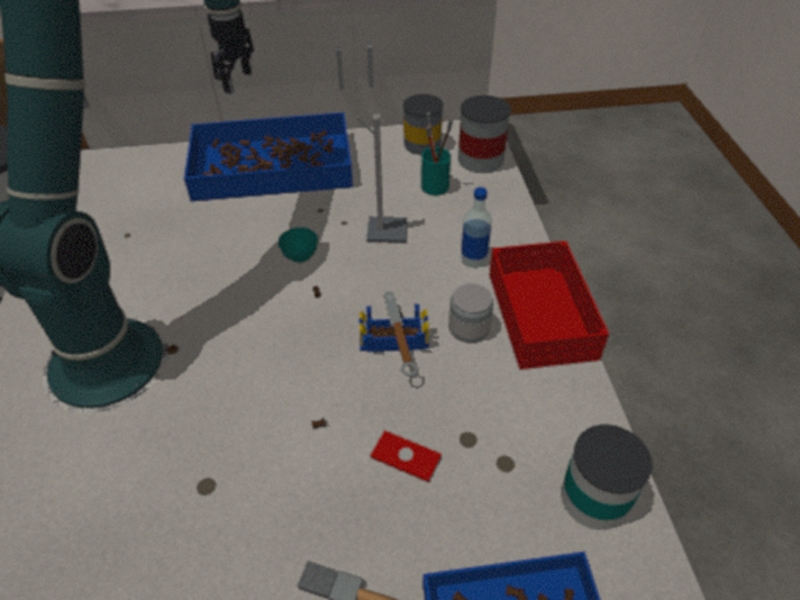

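The top view shows the stand base at (190,305), its peg pointing to the lower left at (133,300), the box at (360,310) with the knife across it and the ring at (415,299), and the lid at (494,318). I'll make enlarged crops with a known scale.

```bash
cat > h.py <<'E'
import numpy as np, cv2
from station import bot, vision
from scipy.spatial.transform import Rotation as R
def cam(n):
    c=vision.camera_info(n); K=np.array([[c["fx"],0,c["cx"]],[0,c["fy"],c["cy"]],[0,0,1]]); return K,cv2.Rodrigues(c["rvec"])[0],np.array(c["tvec"])
def ray(n,uv):
    K,r,t=cam(n); return -r.T@t, r.T@np.linalg.solve(K,[uv[0],uv[1],1])
def onz(n,uv,z):
    o,d=ray(n,uv); return o+d*(z-o[2])/d[2]
def proj(n,P):
    K,r,t=cam(n); q=(np.atleast_2d(P)@r.T+t)@K.T; return q[:,:2]/q[:,2:]
def tri(a,b):
    o,d=ray("top",a);p,e=ray("side",b); s=np.linalg.lstsq(np.c_[d,-e],p-o,rcond=None)[0]; A=o+s[0]*d;B=p+s[1]*e; return (A+B)/2,np.linalg.norm(A-B)
def crop(im,u0,v0,u1,v1,s): return cv2.resize(im[v0:v1,u0:u1,::-1],None,fx=s,fy=s,interpolation=cv2.INTER_CUBIC)
def board(path,items,wh=(800,600)):
    b=np.zeros((wh[1],wh[0],3),np.uint8)
    for c,x,y in items: b[y:y+c.shape[0],x:x+c.shape[1]]=c
    cv2.imwrite(path,b)
E
python3 - <<'E'
from h import *
a=vision.get_image("top"); b=vision.get_image("side"); np.save("a.npy",a);np.save("b.npy",b)
board("pics/c1.png",[(crop(a,190,165,345,230,5),0,0),(crop(a,75,160,145,215,5),0,325)])
board("pics/c2.png",[(crop(b,225,180,285,255,6),0,0),(crop(b,230,70,265,160,6),370,0),(crop(b,235,273,285,310,4),590,0)])
E
```

```text
(no output)
```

View pics/c1.png

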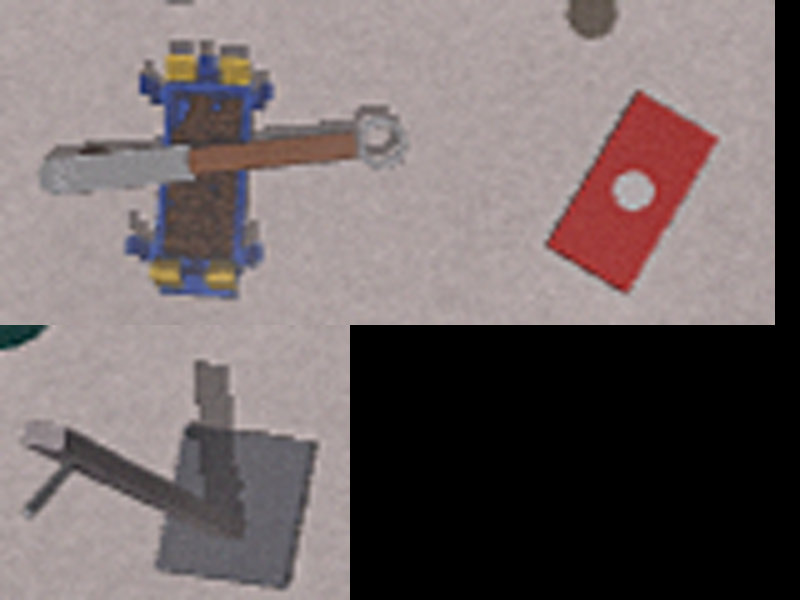

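View pics/c2.png

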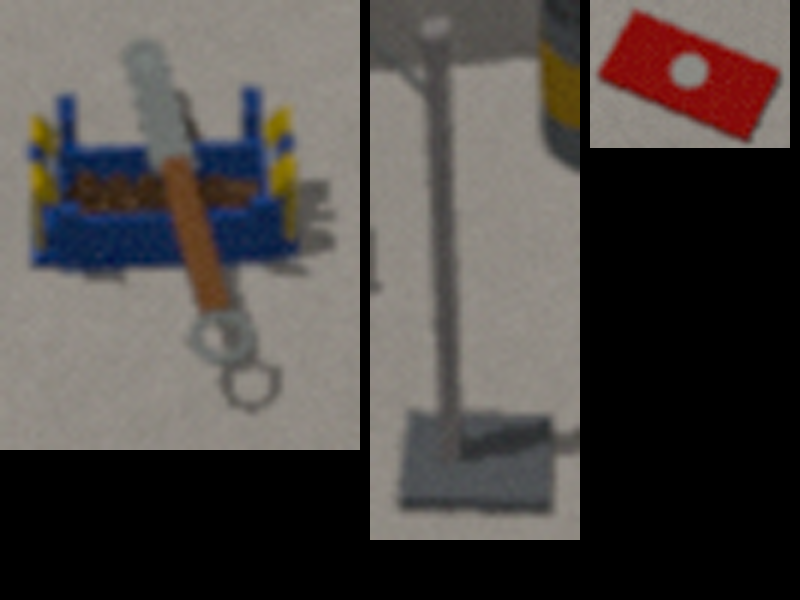

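The crops show the box with four clips, the knife ring at top (380,136) and side (222,335), the lid corners and dot, and the stand base corners. The column top is at crop (44,435) and the peg runs from (72,462) to (28,515). Next I'll fit poses.

```bash
cat > fit.py <<'E'
from h import *
from scipy.optimize import least_squares
a=np.load("a.npy");b=np.load("b.npy")
T1=lambda p:(190+(p[0]+.5)/5-.5,165+(p[1]+.5)/5-.5)
T2=lambda p:(75+(p[0]+.5)/5-.5,160+(p[1]-325+.5)/5-.5)
S1=lambda p:(225+(p[0]+.5)/6-.5,180+(p[1]+.5)/6-.5)
S2=lambda p:(230+(p[0]-370+.5)/6-.5,70+(p[1]+.5)/6-.5)
f=np.set_printoptions(precision=4,suppress=True)
def blobs(im,lo,hi,win,amin):
    h=cv2.cvtColor(im,cv2.COLOR_RGB2HSV); m=cv2.inRange(h,lo,hi); w=np.zeros_like(m);u0,v0,u1,v1=win; w[v0:v1,u0:u1]=1
    n,l,s,c=cv2.connectedComponentsWithStats(m*w); return [(c[i],s[i,4]) for i in range(1,n) if s[i,4]>=amin], m*w
def pose(obs,x0):
    g=lambda q:np.concatenate([proj(n,[[q[0]+np.cos(q[2])*P[0]-np.sin(q[2])*P[1],q[1]+np.sin(q[2])*P[0]+np.cos(q[2])*P[1],P[2]]])[0]-uv for n,uv,P in obs])
    r=least_squares(g,x0,loss="soft_l1"); return r.x,g(r.x).reshape(-1,2)
if __name__=="__main__":
    for n,im,w in(("top",a,(200,165,250,230)),("side",b,(222,185,285,230))):
        bl,_=blobs(im,(20,110,70),(32,255,255),w,3); print(n,[(x.round(2),s,onz(n,x,.06).round(4)) for x,s in bl])
    for n,im,w in(("top",a,(290,175,345,230)),("side",b,(233,270,290,312))):
        h=cv2.cvtColor(im,cv2.COLOR_RGB2HSV); m=cv2.inRange(h,(0,120,60),(8,255,255))|cv2.inRange(h,(172,120,60),(180,255,255)); z=np.zeros_like(m);z[w[1]:w[3],w[0]:w[2]]=m[w[1]:w[3],w[0]:w[2]]
        k=cv2.findContours(z,cv2.RETR_EXTERNAL,cv2.CHAIN_APPROX_NONE)[0]; k=max(k,key=cv2.contourArea)
        W=np.array([onz(n,p,.009)[:2] for p in k[:,0].astype(float)])*1000
        r=cv2.minAreaRect(W.astype(np.float32)); print("lid",n,r)
        M=cv2.moments(k); print(" centroid",onz(n,(M["m10"]/M["m00"],M["m01"]/M["m00"]),.009))
    ring,d=tri(T1((380,136)),S1((222,335))); print("ring",ring,d, onz("top",T1((380,136)),.045),onz("side",S1((222,335)),.045))
    bt=(onz("top",T1((42,175)),.042)); print("bladetip",bt,onz("side",S1((143,40)),.042))
    obs=[("top",T2(p),P) for p,P in (((187,425),(.045,.04,.012)),((317,440),(.045,-.04,.012)),((290,588),(-.045,-.04,.012)),((158,570),(-.045,.04,.012)))]
    for p in((187,425),(317,440),(290,588),(158,570)): print(onz("top",T2(p),.012))
    for p in((407,415),(551,418),(548,498),(401,498)): print("s",onz("side",S2(p),.012))
    print("col",onz("top",T2((44,435)),.302),onz("side",S2((436,28)),.302))
    print("tip",onz("top",T2((28,515)),.299),"root",onz("top",T2((72,462)),.265))
E
python3 fit.py
```

```text
top [(array([225.5, 178. ]), np.int32(30), array([ 0.6188, -0.015 ,  0.06  ])), (array([236.68, 178.89]), np.int32(28), array([ 0.6152, -0.0476,  0.06  ])), (array([222.46, 219.62]), np.int32(13), array([ 0.497 , -0.0044,  0.06  ])), (array([233.83, 220.17]), np.int32(12), array([ 0.4945, -0.037 ,  0.06  ]))]
side [(array([270.59, 200.35]), np.int32(17), array([ 0.6167, -0.0167,  0.06  ])), (array([231.6, 202.2]), np.int32(15), array([ 0.4994, -0.0077,  0.06  ])), (array([231.52, 210.48]), np.int32(23), array([ 0.4961, -0.0402,  0.06  ])), (array([271.97, 210.47]), np.int32(30), array([ 0.6145, -0.0568,  0.06  ]))]
lid top ((545.3353271484375, -282.1564025878906), (54.63710021972656, 109.21708679199219), 56.52021026611328)
 centroid [ 0.5449 -0.2821  0.009 ]
lid side ((544.2860717773438, -286.4876708984375), (57.195472717285156, 109.26322174072266), 56.90926742553711)
 centroid [ 0.5451 -0.2877  0.009 ]
ring [ 0.575  -0.1314  0.0444] 0.00445496079305755 [ 0.5771 -0.1312  0.045 ] [ 0.5727 -0.1322  0.045 ]
bladetip [0.5601 0.068  0.042 ] [0.5593 0.0683 0.042 ]
[0.6338 0.3326 0.012 ]
[0.6222 0.2534 0.012 ]
[0.5324 0.2679 0.012 ]
[0.5455 0.3473 0.012 ]
s [0.5454 0.3429 0.012 ]
s [0.6321 0.3275 0.012 ]
s [0.6202 0.2554 0.012 ]
s [0.5342 0.2677 0.012 ]
col [0.5692 0.3053 0.302 ] [0.5687 0.3019 0.302 ]
tip [0.5315 0.3124 0.299 ] root [0.5631 0.3055 0.265 ]
```

Run:
```python
from h import *
print([n for n in dir(bot) if n[0]!='_'],bot.tips_ahead)
T=R.from_euler("xyz",bot.get_obs()["tool_rot"],degrees=True).as_matrix(); print(T.round(3))
p=bot.get_obs()["ee_pos"]; yaw=np.radians(-85.5); d=np.array([np.cos(yaw),np.sin(yaw),0])
for s in(1,-1):
    G=np.c_[s*d,np.cross([0,0,-1],s*d),[0,0,-1]]
    print(s,(R.from_matrix(T.T@G).as_rotvec()/np.pi).round(4))
print((T.T@(np.array([.572,-.0836,.20])-p)/.3).round(3))
```

```text
['PlanningError', 'get_obs', 'tips_ahead'] 0.017
[[-0.904  0.429 -0.   ]
 [ 0.429  0.904 -0.001]
 [-0.    -0.001 -1.   ]]
1 [-2.00e-04 -3.00e-04 -6.66e-01]
-1 [-3.00e-04  2.00e-04  3.34e-01]
[-1.842 -1.6    0.086]
```

Call:
move_arm:
  series:
    - [[0,0,0.334,-0.95,-0.83,0,1],[0,0,0.334,-0.95,-0.83,0,1],[0,0,0.334,-0.95,-0.83,0,1],[0,0,0.334,-0.95,-0.83,0,1],[0,0,0.334,-0.95,-0.83,0,1],[0,0,0.334,-0.95,-0.83,0,1],[0,0,0.334,-0.95,-0.83,0,1],[0,0,0.334,-0.95,-0.83,0,1],[0,0,0.334,-0.95,-0.83,0,1],[0,0,0.334,-0.95,-0.83,0,1],[0,0,0.334,-0.95,-0.83,0,1]]

```text
t: 1.12
ee_pos: [0.4305, 0.2374, 0.2261]
tool_rot: [180.0, 0.0, 94.2]
wrist_force: [-1.5, 0.8, 0.0]
width: 0.0853
finger_force: 0.0
```

```bash
cat > goto.py <<'E'
from h import *
import sys
def goto(p,G,tag=""):
    o=bot.get_obs(); T=R.from_euler("xyz",o["tool_rot"],degrees=True).as_matrix()
    rv=R.from_matrix(T.T@G).as_rotvec()/np.pi; s=T.T@(np.array(p)-o["ee_pos"])/.3
    print(tag,"turn",rv.round(4),"shift",s.round(4),"rows",np.ceil(np.linalg.norm(s)*.3/.0417),np.ceil(np.linalg.norm(rv)*180/7.16))
def tool(z,x):
    z=np.array(z,float);z/=np.linalg.norm(z);x=np.array(x,float);x-=x@z*z;x/=np.linalg.norm(x);return np.c_[x,np.cross(z,x),z]
def log():
    o=bot.get_obs(); open("log.txt","a").write(repr(list(np.r_[o["joint_positions"],o["ee_pos"],o["tool_rot"]]))+"\n"); print(o["t"],o["joint_positions"].round(1),o["ee_pos"].round(4),o["tool_rot"].round(2))
E
python3 - <<'E'
from goto import *
log(); y=np.radians(-85.5); d=np.array([np.cos(y),np.sin(y),0]); goto([.572,-.0836,.16],tool([0,0,-1],-d))
E
```

```text
1.1167 [-49.   11.2  18.4 114.6  -4.3  54.8 -24.3] [0.4305 0.2374 0.2261] [1.7997e+02 1.0000e-02 9.4180e+01]
 turn [ 0.0002  0.     -0.0018] shift [-1.1016  0.3922  0.2209] rows 9.0 1.0
```

Call:
move_arm:
  series:
    - [[0,0,0,-1,0.392,0.1,1],[0,0,0,-1,0.392,0.1,1],[0,0,0,-1,0.392,0.1,1],[0,0,0,-1,0.392,0.1,1],[0,0,0,-1,0.392,0.1,1],[0,0,0,-1,0.392,0.1,1],[0,0,0,-1,0.392,0.1,1],[0,0,0,-1,0.392,0.1,1],[0,0,0,-1,0.392,0.1,1]]

```text
t: 1.87
ee_pos: [0.572, -0.0557, 0.1954]
tool_rot: [179.9, 0.2, 94.1]
wrist_force: [-0.7, -0.2, 0.4]
width: 0.0854
finger_force: 0.0
```

Run:
```python
from goto import *
log()
a=vision.get_image("top"); b=vision.get_image("side"); np.save("a1.npy",a);np.save("b1.npy",b)
board("pics/c3.png",[(crop(a,190,150,290,235,5),0,0),(crop(b,225,150,280,255,5),510,0)])
```

```text
1.8667 [-19.4  22.5  27.2 105.8 -12.1  54.5  17.3] [ 0.572  -0.0557  0.1954] [179.95   0.24  94.13]
```

View pics/c3.png

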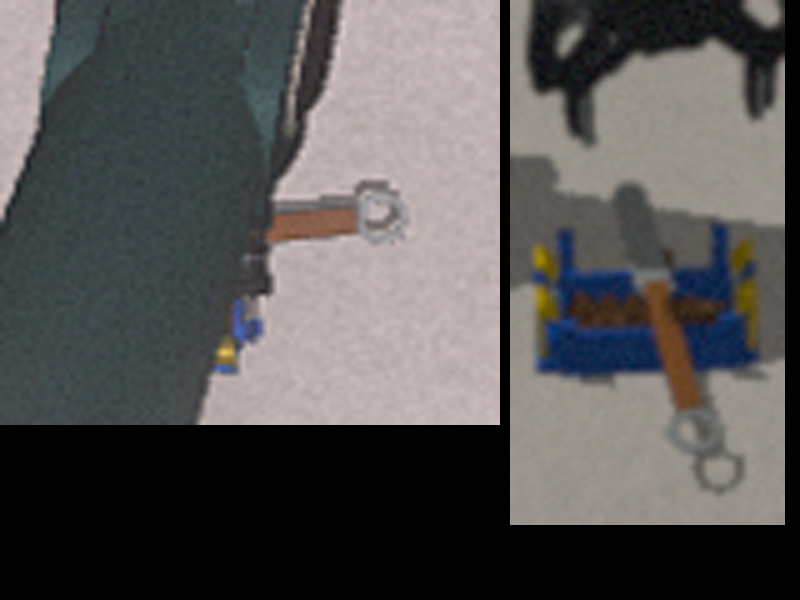

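The side view shows the open fingers straddling the handle line. Their tips are at crop (588,138) and (762,115), and the knife is undisturbed. Descending now.

Run:
```python
from goto import *
o=bot.get_obs();print(proj("side",o["ee_pos"]+[0,0,-.006]), proj("top",o["ee_pos"]))
y=np.radians(-85.5); d=np.array([np.cos(y),np.sin(y),0]); goto([.573,-.0836,.054],tool([0,0,-1],-d))
```

```text
[[256.53390136 179.42230078]] [[235.29666702 185.31685537]]
 turn [-0.0003 -0.0001 -0.0001] shift [-1.145e-01  4.000e-04  4.705e-01] rows 4.0 1.0
```

Run:
```python
from goto import *
log()
```

```text
1.9667 [-19.7  22.3  26.9 106.  -12.2  54.5  17.1] [ 0.5704 -0.0494  0.1952] [-1.7994e+02 -1.0000e-02  9.4480e+01]
```

Call:
move_arm:
  series:
    - [[0,0,0,-0.114,0,0.25,1],[0,0,0,-0.114,0,0.25,1],[0,0,0,-0.114,0.001,0.47,1],[0,0,0,-0.114,0.001,0.47,1],[0,0,0,-0.114,0.001,0.47,1],[0,0,0,-0.114,0.001,0.47,0],[0,0,0,-0.114,0.001,0.47,0],[0,0,0,-0.114,0.001,0.47,0],[0,0,0,-0.114,0.001,0.47,0],[0,0,0,-0.114,0.001,0.47,0],[0,0,0,-0.114,0.001,0.47,0],[0,0,0,-0.114,0.001,0.47,0]]
  force: 70

```text
t: 2.97
ee_pos: [0.5735, -0.0836, 0.0556]
tool_rot: [179.9, -0.0, 94.5]
wrist_force: [-0.7, 0.8, -0.5]
width: 0.0005
finger_force: 0.0
```

Run:
```python
from goto import *
log()
a=vision.get_image("top"); b=vision.get_image("side")
board("pics/c4.png",[(crop(a,215,150,275,210,6),0,0),(crop(b,225,155,280,255,6),420,0)])
```

```text
2.9667 [-12.3  34.3  22.5 109.6 -19.7  39.8  26.5] [ 0.5735 -0.0836  0.0556] [179.93  -0.    94.51]
```

View pics/c4.png

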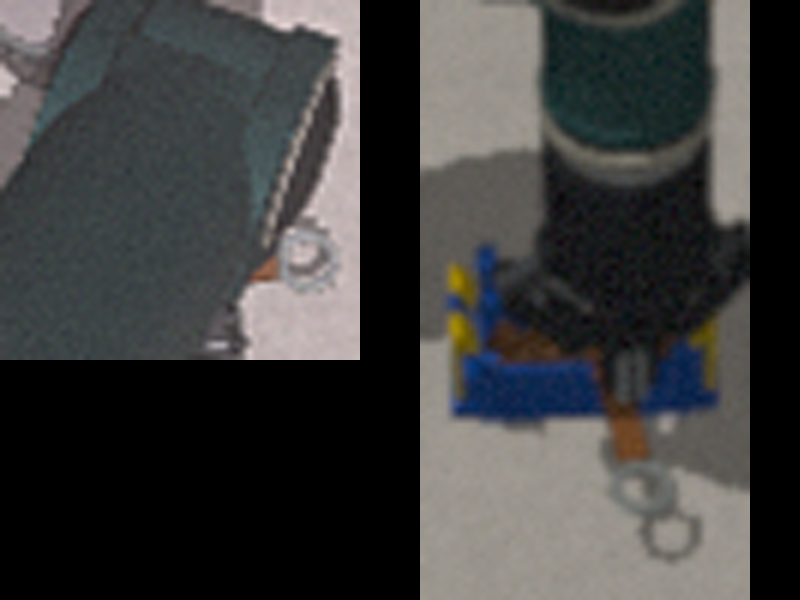

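Run:
```python
from goto import *
p=bot.get_obs()["ee_pos"]
for dz in(0,-.017): print(proj("side",p+[0,0,dz])[0])
print(onz("side",(260.3,222),.0386),onz("side",(260.3,222),.055))
# handle centre line in side crop at (628,430) just below finger
q=(225+208/6,155+275/6); print(q,onz("side",q,.045),onz("side",q,.05))
```

```text
[259.40570243 220.01872686]
[259.41500536 223.68044103]
[ 0.57666737 -0.07815272  0.0386    ] [ 0.57481335 -0.09124838  0.055     ]
(259.6666666666667, 200.83333333333334) [ 0.5856728  -0.00074909  0.045     ] [ 0.58505705 -0.00516997  0.05      ]
```

Call:
move_arm:
  series:
    - [[0,0,0,0,0,0,1],[0,0,0,0,0,0,1],[0,0,0,0,0,0,1],[0,0,0,0,0,0,1],[0,0,0,0,0,0.032,1],[0,0,0,0,0,0.032,1],[0,0,0,0,0,0.032,0],[0,0,0,0,0,0.032,0],[0,0,0,0,0,0.032,0],[0,0,0,0,0,0.032,0],[0,0,0,0,0,0.032,0],[0,0,0,0,0,0.032,0]]
  force: 70

```text
t: 4.07
ee_pos: [0.5732, -0.0837, 0.0454]
tool_rot: [180.0, 0.0, 94.5]
wrist_force: [-0.4, -0.7, -0.7]
width: 0.0018
finger_force: 0.0
```

Run:
```python
from goto import *
print(bot.get_obs()["width"])
b=vision.get_image("side"); np.save("b2.npy",b)
board("pics/c5.png",[(crop(b,230,185,290,250,9),0,0)],(540,585))
```

```text
0.0018064322443159964
```

View pics/c5.png

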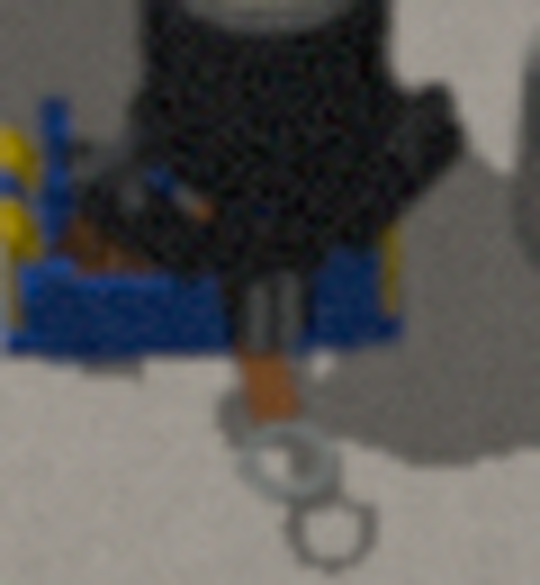

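The side crop shows the fingers shut on top of the handle line at about (275,310), with the ring at (290,465) unmoved. So the open pads, which sit 13 mm farther back, passed over the handle. I'll open and go lower.

Call:
move_arm:
  series:
    - [[0,0,0,0,0,-0.03,1],[0,0,0,0,0,-0.03,1],[0,0,0,0,0,-0.03,1],[0,0,0,0,0,-0.03,1],[0,0,0,0,-0.006,0.034,1],[0,0,0,0,-0.006,0.034,1],[0,0,0,0,-0.006,0.034,1],[0,0,0,0,-0.006,0.034,0],[0,0,0,0,-0.006,0.034,0],[0,0,0,0,-0.006,0.034,0],[0,0,0,0,-0.006,0.034,0],[0,0,0,0,-0.006,0.034,0],[0,0,0,0,-0.006,0.034,0],[0,0,0,0,-0.006,0.034,0]]
  force: 70

```text
t: 5.28
ee_pos: [0.5715, -0.0838, 0.0355]
tool_rot: [180.0, -0.0, 94.5]
wrist_force: [-0.2, -1.0, 3.9]
width: 0.0134
finger_force: 70.9
```

Call:
move_arm:
  series:
    - [[0,0,0,0,0,-0.2,0],[0,0,0,0,0,-0.4,0],[0,0,0,0,0,-0.6,0],[0,0,0,0,0,-0.8,0],[0,0,0,0,0,-0.95,0],[0,0,0,0,0,-0.95,0],[0,0,0,0,0,-0.95,0],[0,0,0,0,0,-0.95,0]]

```text
t: 5.95
ee_pos: [0.5747, -0.0849, 0.328]
tool_rot: [179.2, 0.1, 94.5]
wrist_force: [0.6, -1.2, -1.0]
width: 0.0135
finger_force: 70.6
```

```bash
python3 - <<'E'
from goto import *
log(); o=bot.get_obs(); print(o["wrist_force"],o["width"],o["finger_force"])
E
cat > kin.py <<'E'
import numpy as np
from scipy.spatial.transform import Rotation as R
from scipy.optimize import least_squares
def fk(q,k):
    q=np.radians(q); s=k[5:12] ; ax="zyzyzyz"; L=[k[0],0,k[1],0,k[2],0,k[3]]
    # link offsets before joint i along z; joints: z(-),y,z(-)...
    T=R.identity(); p=np.zeros(3)
    pre=[0,k[0],0,k[1],0,k[2],0]
    for i in range(7):
        p=p+T.apply([0,0,pre[i]])
        T=T*R.from_euler(ax[i],SG[i]*q[i])
    p=p+T.apply([0,0,k[3]]); T=T*R.from_euler("z",k[4]); return p,T
if __name__=="__main__":
    import itertools
    D=np.array([eval(l) for l in open("log.txt")]); D=np.vstack([D,np.r_[-67.092,26.832,-.663,91.875,.346,61.388,-3.225,.27838,.58681,.22503,-179.908,.009,154.625]])
    best=[]
    for sg in itertools.product([-1],[1],[1,-1],[1],[1,-1],[1],[1,-1]):
        SG=sg
        def res(k):
            e=[]
            for d in D:
                p,T=fk(d[:7],k); e+=list((p-d[7:10])*10)+list((T.inv()*R.from_euler("xyz",d[10:],degrees=True)).as_rotvec())
            return e
        for y0 in(0,1.57,3.14,-1.57):
            r=least_squares(res,[.33,.4,.45,.25,y0]); best.append((r.cost,sg,r.x))
    best.sort(key=lambda b:b[0])
    for b in best[:3]: print(b[0],b[1],b[2].round(4))
E
python3 kin.py
```

```text
5.95 [-19.3  15.2  30.2  97.   -8.3  69.2  17.4] [ 0.5747 -0.0849  0.328 ] [1.7923e+02 6.0000e-02 9.4480e+01]
[ 0.58007039 -1.24693771 -1.01415296] 0.013477040115397262 70.56656241416931
0.1736803686003175 (-1, 1, -1, 1, -1, 1, -1) [-0.1894  0.4337  0.5223 -0.2849  1.5708]
0.1736803686003176 (-1, 1, -1, 1, -1, 1, -1) [-0.1894  0.4337  0.5223 -0.2849  1.5708]
0.1736803686003176 (-1, 1, -1, 1, -1, 1, -1) [-0.1894  0.4337  0.5223 -0.2849  1.5708]
```

```bash
cat > kin.py <<'E'
import numpy as np
from scipy.spatial.transform import Rotation as R
from scipy.optimize import least_squares
SG=(-1,1,-1,1,-1,1,-1); AX="zyzyzyz"
LO=np.array([-144.91,-17.63,-89.93,15.96,-74.01,8.47,-167.45]);HI=np.array([144.91,115.5,88.59,139.68,254.01,105.57,167.45])
def fk(q,k):   # k: h,L1,L2,Lt, elbow x before/after j4, wrist x after j6
    q=np.radians(q); T=R.identity(); p=np.zeros(3)
    pre=[[0,0,0],[0,0,k[0]],[0,0,0],[k[4],0,k[1]],[k[5],0,0],[0,0,k[2]],[k[6],0,0]]
    for i in range(7):
        p=p+T.apply(pre[i]); T=T*R.from_euler(AX[i],SG[i]*q[i])
    return p+T.apply([0,0,k[3]]), T*R.from_euler("z",np.pi/2)
def data(): 
    D=np.array([eval(l) for l in open("log.txt")]); return np.vstack([D,np.r_[-67.092,26.832,-.663,91.875,.346,61.388,-3.225,.27838,.58681,.22503,-179.908,.009,154.625]])
def calib():
    D=data(); k0=np.array([.33,.4,.45,.25,.0,.0,.0])
    f=lambda k:np.concatenate([(fk(d[:7],k)[0]-d[7:10]) for d in D]+[1e-3*(k-k0)])
    r=least_squares(f,k0); return r.x,r.fun[:-7].reshape(-1,3)
def ik(p,T,k,q0,w=.02):
    f=lambda q:np.r_[(fk(q,k)[0]-p)*10,(fk(q,k)[1].inv()*T).as_rotvec()*2,w*np.radians(q-q0)]
    r=least_squares(f,np.clip(q0,LO+.1,HI-.1),bounds=(LO,HI)); P,TT=fk(r.x,k); return r.x,np.linalg.norm(P-p),np.degrees((TT.inv()*T).magnitude())
if __name__=="__main__":
    k,e=calib(); print(k.round(4)); print((e*1000).round(1))
    for d in data(): print(np.degrees((fk(d[:7],k)[1].inv()*R.from_euler("xyz",d[10:],degrees=True)).magnitude()).round(2))
E
python3 kin.py
```

```text
[-0.0423  0.431   0.4652 -0.1146 -0.0022  0.0086 -0.0555]
[[  1.9  29.3  -5.7]
 [ -0.8  10.5  -0.5]
 [  0.3   8.9  -0.7]
 [-16.9   2.9  11.5]
 [  5.4  12.9  -6.5]
 [-30.2  16.3   1.8]]
0.0
0.0
0.0
0.0
0.0
0.0
```

```bash
python3 - <<'E'
s=open("kin.py").read()
s=s.replace("pre=[[0,0,0],[0,0,k[0]],[0,0,0],[k[4],0,k[1]],[k[5],0,0],[0,0,k[2]],[k[6],0,0]]","pre=[[0,0,0],[k[7],k[8],k[0]],[0,0,0],[k[4],k[9],k[1]],[k[5],0,0],[k[11],k[10],k[2]],[k[6],0,0]]")
s=s.replace("k0=np.array([.33,.4,.45,.25,.0,.0,.0])","k0=np.array([.33,.4,.45,.25]+[0.]*8)").replace("r.fun[:-7]","r.fun[:-12]").replace("1e-3*(k-k0)","1e-2*(k-k0)")
open("kin.py","w").write(s)
E
python3 kin.py
```

```text
[ 2.897e-01  5.204e-01  4.727e-01  3.017e-01  0.000e+00 -1.000e-04
  0.000e+00 -0.000e+00 -2.910e-02 -4.400e-03 -0.000e+00  4.000e-04]
[[ 0.   0.  -0. ]
 [ 0.   0.1  0. ]
 [ 0.1 -0.   0. ]
 [-0.1  0.   0. ]
 [-0.1 -0.   0. ]
 [-0.  -0.  -0. ]]
0.0
0.0
0.0
0.0
0.0
0.0
```

```bash
cat > plan.py <<'E'
from kin import *; from goto import tool
k,_=calib(); q0=data()[-2][:7]; p0,T0=fk(q0,k); print(p0,q0)
E=np.array([.515,.312,.32])
for yaw in(-45,-30,-10,10,30):
  for tilt in(0,20,40):
    y,t=np.radians([yaw,tilt]); z=np.array([np.cos(y)*np.cos(t),np.sin(y)*np.cos(t),-np.sin(t)]); G=tool(z,[0,0,-1.]); T1=R.from_matrix(G)
    p1=E+.048*G[:,0]+.0085*z
    dl=(T0.inv()*T1).as_rotvec(); q=q0; bad=0
    for s in np.linspace(.05,1,20):
        q,e,a=ik(p0+s*(p1-p0),T0*R.from_rotvec(s*dl),k,q); bad=max(bad,e*1000,a)
    print(yaw,tilt,q.round(0),"end",round(e*1000,1),round(a,1),"worst",round(bad,1))
E
python3 plan.py
```

```text
[ 0.57467707 -0.08495508  0.3280221 ] [-19.32982485  15.22973838  30.24158866  97.04377847  -8.28761429
  69.1548118   17.37618486]
-45 0 [-78.  44.  21. 107.  67.  87. -56.] end 0.0 0.0 worst 0.0
-45 20 [-75.  34.  17. 106.  58.  79. -47.] end 0.0 0.0 worst 0.0
-45 40 [-69.  25.  13. 103.  46.  72. -35.] end 0.0 0.0 worst 0.0
-30 0 [-77.  39.  17. 117.  82.  82. -64.] end 0.0 0.0 worst 0.0
-30 20 [-74.  28.  12. 116.  72.  72. -50.] end 0.0 0.0 worst 0.0
-30 40 [-68.  19.   9. 112.  55.  63. -32.] end 0.0 0.0 worst 0.0
-10 0 [-72.  34.  11. 130. 105.  80. -76.] end 0.0 0.0 worst 0.0
-10 20 [-68.  20.   6. 129.  93.  62. -57.] end 0.0 0.0 worst 0.0
-10 40 [-62.  11.   5. 123.  69.  48. -28.] end 0.0 0.0 worst 0.0
10 0 [-51.  31.  -4. 140. 135.  84. -82.] end 0.0 0.0 worst 0.0
10 20 [-55.  14.   1. 139. 124.  52. -66.] end 0.0 0.0 worst 0.0
10 40 [-53.   5.   3. 131.  86.  30. -24.] end 0.0 0.0 worst 0.0
30 0 [ 28.  95. -90. 140. 183.  82.   4.] end 10.5 0.4 worst 16.7
30 20 [ 22.  28. -68. 140. 154.  51. -51.] end 0.2 0.1 worst 0.2
30 40 [-14.   3. -24. 133. 128.   9. -42.] end 0.0 0.0 worst 0.2
```

```bash
cat > tgt.py <<'E'
from goto import *
y,t=np.radians([-20,15]); z=np.array([np.cos(y)*np.cos(t),np.sin(y)*np.cos(t),-np.sin(t)]); G=tool(z,[0,0,-1.])
E
python3 - <<'E'
from tgt import *
goto([.44,.15,.34],G)
E
```

```text
turn [-0.2333 -0.365  -0.3104] shift [ 0.8157 -0.386  -0.0459] rows 7.0 14.0
```

Call:
move_arm:
  series:
    - [[-0.04,-0.06,-0.05,0.1,-0.1,-0.05,0],[-0.08,-0.12,-0.1,0.2,-0.2,-0.05,0],[-0.12,-0.18,-0.15,0.3,-0.3,-0.05,0],[-0.15,-0.23,-0.2,0.4,-0.386,-0.05,0],[-0.18,-0.28,-0.24,0.5,-0.386,-0.05,0],[-0.21,-0.33,-0.28,0.6,-0.386,-0.05,0],[-0.233,-0.365,-0.31,0.7,-0.386,-0.05,0],[-0.233,-0.365,-0.31,0.8,-0.386,-0.05,0],[-0.233,-0.365,-0.31,0.815,-0.386,-0.05,0],[-0.233,-0.365,-0.31,0.815,-0.386,-0.05,0],[-0.233,-0.365,-0.31,0.815,-0.386,-0.05,0],[-0.233,-0.365,-0.31,0.815,-0.386,-0.05,0],[-0.233,-0.365,-0.31,0.815,-0.386,-0.05,0],[-0.233,-0.365,-0.31,0.815,-0.386,-0.05,0],[-0.233,-0.365,-0.31,0.815,-0.386,-0.05,0],[-0.233,-0.365,-0.31,0.815,-0.386,-0.05,0],[-0.233,-0.365,-0.31,0.815,-0.386,-0.05,0],[-0.233,-0.365,-0.31,0.815,-0.386,-0.05,0]]

```text
t: 7.45
ee_pos: [0.437, 0.1542, 0.3263]
tool_rot: [-170.6, 73.7, 168.6]
wrist_force: [-0.6, 0.3, -2.1]
width: 0.0136
finger_force: 70.6
```

Run:
```python
from tgt import *
log(); print(bot.get_obs()["width"]); u=np.array([-.634,.107,.755])
E=np.array([.5325,.3092,.299])+.03*u
P=E+.048*G[:,0]+.0085*G[:,2]; print(E,P); goto(P,G)
```

```text
7.45 [ -4.2  20.6 -67.5 139.5  90.3  93.2 -55.4] [0.437  0.1542 0.3263] [-170.61   73.71  168.6 ]
0.01360327221203235
[0.51348 0.31241 0.32165] [0.50952113 0.31385091 0.2730856 ]
 turn [-0.0062 -0.006   0.0134] shift [0.1333 0.5904 0.0809] rows 5.0 1.0
```

Call:
move_arm:
  series:
    - [[-0.006,-0.006,0.013,0,0.1,0.08,0],[-0.006,-0.006,0.013,0,0.2,0.08,0],[-0.006,-0.006,0.013,0.03,0.3,0.08,0],[-0.006,-0.006,0.013,0.06,0.4,0.08,0],[-0.006,-0.006,0.013,0.1,0.5,0.08,0],[-0.006,-0.006,0.013,0.133,0.59,0.08,0],[-0.006,-0.006,0.013,0.133,0.59,0.08,0],[-0.006,-0.006,0.013,0.133,0.59,0.08,0],[-0.006,-0.006,0.013,0.133,0.59,0.08,0],[-0.006,-0.006,0.013,0.133,0.59,0.08,0]]

```text
t: 8.28
ee_pos: [0.5098, 0.3125, 0.2739]
tool_rot: [-179.4, 75.1, 160.5]
wrist_force: [-0.5, -0.7, -0.5]
width: 0.0135
finger_force: 70.6
```

Run:
```python
from tgt import *
log(); print(bot.get_obs()["width"]); 
E=np.array([.51348,.31241,.32165])
for n in("top","side"): print(n,proj(n,[E,[.5325,.3092,.299],[.561,.3043,.265]]).round(1))
a=vision.get_image("top"); b=vision.get_image("side")
board("pics/c6.png",[(crop(a,60,150,120,200,6),0,0),(crop(b,215,60,275,140,6),400,0)])
```

```text
8.2833 [-24.6  40.2 -51.9 120.6  99.2 102.8 -56.6] [0.5098 0.3125 0.2739] [-179.38   75.11  160.48]
0.01346684753581373
top [[ 76.  203.8]
 [ 81.6 197.2]
 [ 89.5 187.8]]
side [[222.2  68.2]
 [228.8  74.8]
 [238.5  84.4]]
```

View pics/c6.png

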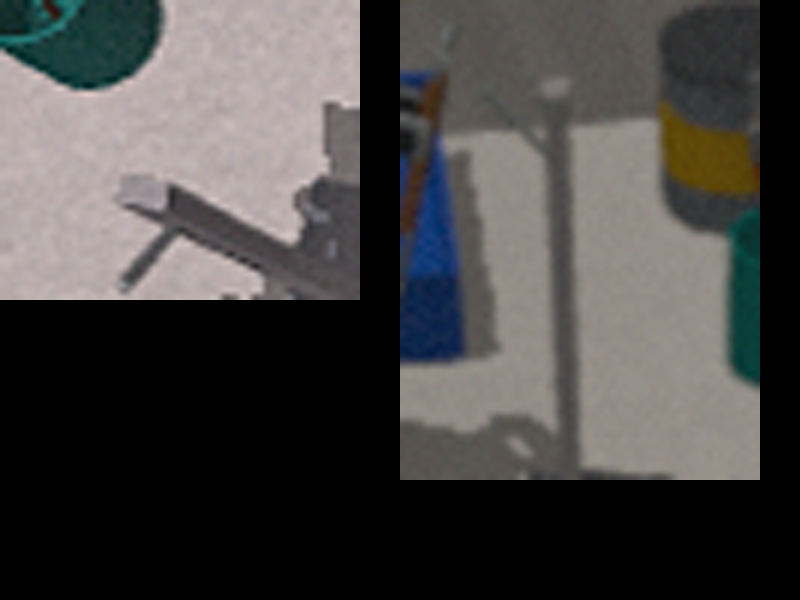

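The side view shows the ring edge-on at (447,42), about 1 px from prediction. The peg tip is at (482,95), also about 1 px off. Next I thread the ring partway over the tip and look.

```bash
cat >> tgt.py <<'E'
def eye():
    o=bot.get_obs(); T=R.from_euler("xyz",o["tool_rot"],degrees=True).as_matrix(); return o["ee_pos"]-.048*T[:,0]-.0085*T[:,2],T
def moveeye(E):
    e,T=eye(); print("eye",e.round(4),"shift",(T.T@(np.array(E)-e)/.3).round(4))
E
python3 - <<'E'
from tgt import *
moveeye([.526,.3115,.306]); moveeye([.540,.3092,.2898])
E
```

```text
eye [0.5139 0.3112 0.3228] shift [0.0445 0.0151 0.0507]
eye [0.5139 0.3112 0.3228] shift [0.0847 0.0241 0.1094]
```

Call:
move_arm:
  series:
    - [[0,0,0,0.022,0.008,0.025,0],[0,0,0,0.044,0.015,0.05,0],[0,0,0,0.065,0.02,0.08,0],[0,0,0,0.085,0.024,0.11,0],[0,0,0,0.085,0.024,0.11,0],[0,0,0,0.085,0.024,0.11,0]]

```text
t: 8.88
ee_pos: [0.5366, 0.3107, 0.2394]
tool_rot: [-179.2, 75.1, 160.6]
wrist_force: [-0.4, 0.5, 0.3]
width: 0.0136
finger_force: 70.6
```

Run:
```python
from tgt import *
print(eye()[0]); 
a=vision.get_image("top"); b=vision.get_image("side")
for n in("top","side"): print(n,proj(n,[eye()[0]]).round(1))
board("pics/c7.png",[(crop(a,65,175,115,215,8),0,0),(crop(b,215,60,255,120,9),420,0)])
```

```text
[0.54056025 0.3094334  0.28799591]
top [[ 82.9 194.7]]
side [[231.3  77.2]]
```

View pics/c7.png

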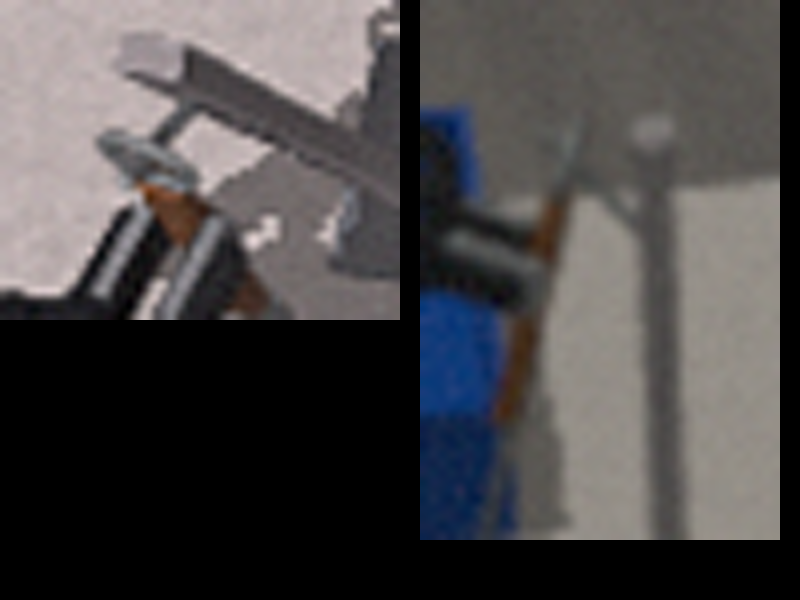

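Run:
```python
from tgt import *
a=vision.get_image("top").astype(int).mean(2).round().astype(int); b=vision.get_image("side").astype(int).mean(2).round().astype(int)
print(a[190:203,75:93]); print(b[70:82,224:242])
```

```text
[[183 185 180 181 183 178 176 177 181 168 109  80  83 139 191 189 173 133]
 [176 162 125 138 152 170 192 191 169 119  64  71 116 188 184 185 184 179]
 [186 171 118 122 128 132 136 138 127  57  57 112 188 190 180 177 177 180]
 [181 172  83  89 102 133 136 146 126  87  87 165 188 179 181 175 178 177]
 [183 170 116  88  89 108  96 100 118 135 123 140 166 182 175 176 182 189]
 [185 180 172 144  92  95  90  84  74  85 120 120 111 151 184 179 185 182]
 [179 178 178 176 165 110  85  68  60  69  91  98  99 100 148 192 188 185]
 [171 173 181 173 164 162 107  83 140 148 134 105  95  79 111 187 188 173]
 [181 170 175 184 183 145  85  86  93  97 102 109 102  96 123 193 175 109]
 [181 182 190 188 194 190 172 106  65  86  86  84  63  45 115 190 116 109]
 [180 184 183 188 177 128 156 136  61  63  70  68  51  44  62 106 111 114]
 [172 177 179 168 102  45 104 128  81  63  63  65  59  49  36  49  73  98]
 [168 177 176 130  22  67 140 128  54  50  66  69  68  59  53  79 127 108]]
[[ 82  86  88  84  84  83  83  85  82  88  89  85  88  88  90  90  91  88]
 [ 87  86  86  86  85  84  83  86  85  86  85  87  90  88  93  89  91  88]
 [ 89  89  81  84  83  82  81  91  87  84  85  86  88  87  92  94  92  97]
 [ 89  84  85  87  85  83  87  90  92  86  85  86  86  87  96 110 115 120]
 [ 91  90  89  86  87  89  90  96  88  79  86  86  84  90 100 121 122 120]
 [ 90  88  88  85  84  82  93 100  78  75  84  86  86  85  95 116 114 108]
 [ 89  88  88  85  84  80  92  97  75  81  83  85  88  85  84  91  92  93]
 [ 89  88  89  90  87  86  92  86  74  81  86  87  88  84  77  77  77  76]
 [ 88  92  92  88  87  89  89  77  70  74  83  86  85  87  83  79  73  75]
 [ 90  90  90  84  87  88  79  67  69  74  73  87  84  87  85  80  78  79]
 [ 90  90  88  88  87  77  66  66  77  72  72  78  86  92  88  76  74  70]
 [ 95  96  99  99  89  72  59  67  94  94  90  86  90 107 109  91  76  75]]
```

The pixel dump shows the peg crossing the hole, with its tip visible beyond the ring at (81,198), so the ring is threaded. I'll lower it a bit farther down the peg and let go.

Run:
```python
from tgt import *
moveeye([.546,.308,.278])
```

```text
eye [0.5399 0.3105 0.2894] shift [ 0.031  -0.0008  0.0311]
```

Call:
move_arm:
  series:
    - [[0,0,0,0.016,0,0.016,0],[0,0,0,0.031,0,0.031,0],[0,0,0,0.031,0,0.031,0],[0,0,0,0.031,0,0.031,0],[0,0,0,0.031,0,0.031,0.3],[0,0,0,0.031,0,0.031,0.3],[0,0,0,0.031,0,0.031,0.4],[0,0,0,0.031,0,0.031,0.5],[0,0,0,0.031,0,0.031,0.5],[0,0,0,0.031,0,0.031,0.5]]

```text
t: 9.92
ee_pos: [0.5424, 0.3092, 0.2293]
tool_rot: [-179.6, 75.1, 160.3]
wrist_force: [0.4, 0.4, -0.4]
width: 0.043
finger_force: 0.0
```

Call:
move_arm:
  series:
    - [[0,0,0,0,0,-0.04,0.5],[0,0,0,0,0,-0.08,0.5],[0,0,0,0,0,-0.14,0.5],[0,0,0,0,0,-0.22,0.5],[0,0,0,0,0,-0.32,0.5],[0,0,0,0,0,-0.4,0.6],[0,0,0,0,0,-0.4,0.6],[0,0,0,0,0,-0.4,0.6]]

```text
t: 10.58
ee_pos: [0.4318, 0.351, 0.2609]
tool_rot: [-179.9, 75.1, 160.3]
wrist_force: [-0.1, -0.7, 0.2]
width: 0.0509
finger_force: 0.0
```

Run:
```python
from tgt import *
log()
a=vision.get_image("top"); b=vision.get_image("side"); np.save("a3.npy",a); np.save("b3.npy",b)
board("pics/c8.png",[(crop(a,190,165,345,230,5),0,0),(crop(a,65,165,115,215,5),0,330),(crop(b,215,60,265,160,2.6),300,330),(crop(b,225,185,285,230,5),450,330)])
```

```text
10.5833 [-39.5  39.2 -46.  120.5  89.1 104.3 -63.1] [0.4318 0.351  0.2609] [-179.88   75.11  160.26]
```

View pics/c8.png

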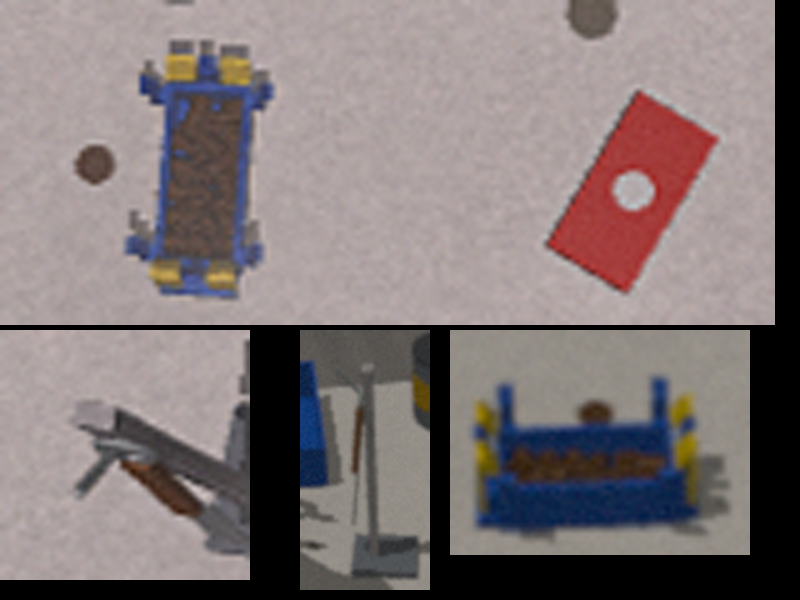

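The knife now hangs on the peg: its ring is at the root in the top crop (110,450) and the blade points down in the side crop. The box and lid are unobstructed. Next I'll measure the box precisely on rectified profiles.

```bash
cat > rect.py <<'E'
from h import *
def rect(im,n,c,yaw,z,hx=75,hy=45,s=2):   # returns patch rows: x from +hx down, cols: y from +hy to -hy (mm), s px/mm
    y=np.radians(yaw); X=np.array([np.cos(y),np.sin(y),0])/1000;Y=np.array([-np.sin(y),np.cos(y),0])/1000; C=np.array([c[0],c[1],z])
    g=[(hx,hy),(hx,-hy),(-hx,-hy),(-hx,hy)]; src=proj(n,[C+a*X+b*Y for a,b in g]).astype(np.float32)
    dst=np.float32([[(hy-b)*s,(hx-a)*s] for a,b in g]); H=cv2.getPerspectiveTransform(src,dst)
    return cv2.warpPerspective(im,H,(2*hy*s,2*hx*s),flags=cv2.INTER_CUBIC).astype(float)
def edges(p,coord,th):
    i=np.where(np.diff((p>th).astype(int)))[0]; return [round(float(coord[j]+(coord[j+1]-coord[j])*(th-p[j])/(p[j+1]-p[j])),1) for j in i]
E
python3 - <<'E'
from rect import *
a=np.load("a3.npy"); c=(.5564,-.026)
ym=45-np.arange(180)/2; xm=75-np.arange(300)/2
for yaw in(-5.5,):
  P=rect(a,"top",c,yaw,.04); B=P[:,:,2]-P[:,:,0]
  print("cam",(-cam("top")[1].T@cam("top")[2]).round(3))
  for lo,hi in((10,38),(-10,10),(-38,-10)):
    m=(xm>lo)&(xm<hi); print("y edges blue",lo,hi,edges(B[m].mean(0),ym,20))
  P=rect(a,"top",c,yaw,.066); Yw=(P[:,:,0]+P[:,:,1])/2-P[:,:,2]
  for lo,hi in((11,21),(-21,-11)):
    m=(ym>lo)&(ym<hi); print("x edges yellow",lo,hi,edges(Yw[:,m].mean(1),xm,45),edges(Yw[:,m].mean(1),xm,60))
  for lo,hi in((50,66),(-66,-50)):
    m=(xm>lo)&(xm<hi); print("y edges yellow",lo,hi,edges(Yw[m].mean(0),ym,35))
# lid
L=(.545,-.2821)
for z in(.01,):
  P=rect(a,"top",L,-33.5,z); S=P[:,:,0]-(P[:,:,1]+P[:,:,2])/2
  for lo,hi in((15,45),(-45,-15)):
    m=(xm>lo)&(xm<hi); print("lid y",lo,hi,edges(S[m].mean(0),ym,60))
  for lo,hi in((4,22),(-22,-4)):
    m=(ym>lo)&(ym<hi); print("lid x",lo,hi,edges(S[:,m].mean(1),xm,60))
E
```

```text
cam [ 0.352 -0.101  1.337]
y edges blue 10 38 [25.5, 19.6, -20.1, -26.0]
y edges blue -10 10 [25.6, 19.7, -20.4, -25.8]
y edges blue -38 -10 [25.3, 19.7, -20.6, -26.3]
x edges yellow 11 21 [67.4, 52.4, -55.2, -65.8] [67.1, 52.8, -58.0, -65.2]
x edges yellow -21 -11 [67.8, 52.4, -56.5, -66.5] [67.3, 52.7, -58.0, -63.4]
y edges yellow 50 66 [25.2, 7.5, -8.1, -24.3]
y edges yellow -66 -50 [22.1, 7.9, -10.4, -23.5]
lid y 15 45 [27.8, -27.6]
lid y -45 -15 [27.1, -28.1]
lid x 4 22 [55.1, 4.1, 2.2, -1.6, -2.6, -54.6]
lid x -22 -4 [55.4, 4.2, 3.6, 0.4, -2.1, -54.3]
```

Run:
```python
from rect import *
a=np.load("a3.npy"); c=(.5564,-.026); xm=75-np.arange(300)/2; ym=45-np.arange(180)/2
P=rect(a,"top",c,-5.2,.066); B=P[:,:,2]-P[:,:,0]
for lo,hi in((30,35),(-36,-31)):
    m=(ym>lo)&(ym<hi); p=B[:,m].mean(1); print("guides",edges(p,xm,15),edges(p,xm,25),p.max().round())
P=rect(a,"top",c,-5.2,.04); B=P[:,:,2]-P[:,:,0]
for lo,hi in((9,19),(-9,9),(-19,-9)):
    m=(ym>lo)&(ym<hi); p=B[:,m].mean(1); print("ends",lo,edges(p,xm,15))
b=np.load("b3.npy"); print("camS",(-cam("side")[1].T@cam("side")[2]).round(3))
P=rect(b,"side",c,-5.2,.066); Yw=(P[:,:,0]+P[:,:,1])/2-P[:,:,2]
for lo,hi in((8,24),(-24,-8)):
    m=(ym>lo)&(ym<hi); p=Yw[:,m].mean(1); print("side yellow x",edges(p,xm,.5*p.max()))
P=rect(b,"side",c,-5.2,.04); B=P[:,:,2]-P[:,:,0]
m=(ym>-45)&(ym<-26);p=B[:,m].mean(1); print("side blue front x",edges(p,xm,15))
m=(abs(xm)<35);p=B[m].mean(0); print("side blue y",edges(p,ym,15))
P=rect(b,"side",(.545,-.282),-33,.01); S=P[:,:,0]-(P[:,:,1]+P[:,:,2])/2
m=abs(ym)<22; p=S[:,m].mean(1); print("side lid x",edges(p,xm,45)); m=(abs(xm)>15)&(abs(xm)<45); print("y",edges(S[m].mean(0),ym,45))
```

```text
guides [53.3, 41.9, -39.9, -51.0] [52.6, 42.5, -40.5, -50.5] 50.0
guides [54.0, 38.8, -40.4, -52.4] [53.2, 42.6, -41.6, -49.4] 50.0
ends 9 [56.2, 49.1, 46.7, 33.5, 15.1, 11.7, -65.7, -70.3]
ends -9 [72.5, 61.4, 58.4, 49.0, -47.8, -53.6, -57.8, -69.8]
ends -19 [56.2, 48.7, -65.3, -69.6]
camS [ 0.467 -0.852  1.008]
side yellow x [66.5, 55.9, -56.4, -64.4]
side yellow x [66.4, 56.8, -56.8, -63.9]
side blue front x [59.3, -58.7]
side blue y [23.9, 0.6, -21.5]
side lid x [57.1, -53.3]
y [24.9, -33.4]
```

Run:
```python
from goto import *; from kin import calib,ik,fk
k,_=calib(); o=bot.get_obs(); q0=o["joint_positions"]; p0,T0=fk(q0,k)
for yaw,P in((120,[.45,.05,.30]),(147,[.45,.0,.30]),(147,[.5,-.15,.25]),(-33,[.5,-.15,.25])):
    y=np.radians(yaw); G=tool([0,0,-1],[np.cos(y),np.sin(y),0]); T1=R.from_matrix(G); dl=(T0.inv()*T1).as_rotvec(); q=q0;w=0;Q=[]
    for s in np.linspace(.05,1,20):
        q,e,a=ik(p0+s*(np.array(P)-p0),T0*R.from_rotvec(s*dl),k,q); w=max(w,e*1000,a); Q.append(q)
    goto(P,G,yaw); print(q.round(),round(w,1),np.max(Q,0).round(),np.min(Q,0).round())
```

```text
120 turn [0.1444 0.3996 0.1889] shift [-0.2278 -0.9172  0.3473] rows 8.0 12.0
[ 37.   8. -51. 111.   7.  65.  14.] 0.0 [ 37.  37. -48. 123.  87. 101.  14.] [-36.   4. -60. 111.   7.  56. -63.]
147 turn [0.0464 0.4156 0.0615] shift [-0.2421 -1.0737  0.4027] rows 9.0 11.0
[ 29.   5. -35. 112.   3.  64.  50.] 0.0 [ 29.  36. -35. 127.  87. 100.  50.] [-36.  -2. -59. 112.   3.  46. -62.]
147 turn [0.0464 0.4156 0.0615] shift [-0.1645 -1.4856  0.7631] rows 13.0 11.0
[ 39.  16. -31. 107.   9.  60.  61.] 0.0 [ 39.  36. -31. 132.  88. 100.  61.] [-35.  -0. -56. 107.   9.  36. -62.]
-33 turn [-0.5735  0.064  -0.7456] shift [-0.1645 -1.4856  0.7631] rows 13.0 24.0
[-31.   7.  49. 140. 254.   8.  -3.] 59.0 [ 87.  48.  49. 140. 254. 106.  -1.] [ -36.  -16.  -90.  127.   93.    8. -129.]
```

Call:
move_arm:
  series:
    - [[0,0.03,0,-0.03,-0.1,0,0.78],[0.005,0.07,0.01,-0.06,-0.2,0.03,0.78],[0.01,0.11,0.015,-0.1,-0.3,0.08,0.78],[0.015,0.15,0.02,-0.13,-0.4,0.13,0.78],[0.02,0.19,0.025,-0.16,-0.5,0.18,0.78],[0.025,0.23,0.03,-0.2,-0.6,0.23,0.78],[0.03,0.27,0.04,-0.22,-0.7,0.28,0.78],[0.035,0.31,0.045,-0.24,-0.8,0.33,0.78],[0.04,0.35,0.05,-0.24,-0.9,0.38,0.78],[0.044,0.39,0.057,-0.24,-1,0.4,0.78],[0.046,0.416,0.0615,-0.24,-1,0.4,0.78],[0.046,0.416,0.0615,-0.24,-1,0.4,0.78],[0.046,0.416,0.0615,-0.24,-1,0.4,0.78],[0.046,0.416,0.0615,-0.24,-1,0.4,0.78],[0.046,0.416,0.0615,-0.24,-1,0.4,0.78]]

```text
t: 11.93
ee_pos: [0.4587, 0.0167, 0.2992]
tool_rot: [179.9, -0.4, 146.5]
wrist_force: [0.5, -0.4, -0.7]
width: 0.0665
finger_force: 0.0
```

Run:
```python
from goto import *
log(); y=np.radians(147); goto([.5451,-.284,.10],tool([0,0,-1],[np.cos(y),np.sin(y),0]))
```

```text
11.9333 [ 30.9   7.2 -39.4 110.2   4.6  64.6  46.2] [0.4587 0.0167 0.2992] [179.9   -0.41 146.47]
 turn [ 0.0006 -0.0022 -0.0029] shift [-0.7983 -0.6778  0.6571] rows 9.0 1.0
```

Call:
move_arm:
  series:
    - [[0.0006,-0.002,-0.003,-0.27,-0.23,0,0.78],[0.0006,-0.002,-0.003,-0.53,-0.45,0.1,0.78],[0.0006,-0.002,-0.003,-0.8,-0.68,0.3,0.78],[0.0006,-0.002,-0.003,-0.8,-0.68,0.655,0.78],[0.0006,-0.002,-0.003,-0.8,-0.68,0.655,0.78],[0.0006,-0.002,-0.003,-0.8,-0.68,0.655,0.78],[0.0006,-0.002,-0.003,-0.8,-0.68,0.655,0.78],[0.0006,-0.002,-0.003,-0.8,-0.68,0.655,0.78],[0.0006,-0.002,-0.003,-0.8,-0.68,0.655,0.78],[0.0006,-0.002,-0.003,-0.8,-0.68,0.655,0.78],[0.0006,-0.002,-0.003,-0.8,-0.68,0.655,0.78],[0.0006,-0.002,-0.003,-0.8,-0.68,0.655,0.78]]

```text
t: 12.93
ee_pos: [0.5463, -0.2791, 0.1018]
tool_rot: [-180.0, 0.1, 147.6]
wrist_force: [0.6, 0.6, -1.0]
width: 0.0661
finger_force: 0.0
```

Run:
```python
from goto import *
log(); y=np.radians(147); goto([.5451,-.284,.0155],tool([0,0,-1],[np.cos(y),np.sin(y),0]))
```

```text
12.9333 [ 42.6  34.6 -25.2 101.2  19.   48.3  66.2] [ 0.5463 -0.2791  0.1018] [-1.7998e+02  1.5000e-01  1.4758e+02]
 turn [-0.0001  0.0008  0.0032] shift [-0.0048 -0.0158  0.2875] rows 3.0 1.0
```

Call:
move_arm:
  series:
    - [[0,0.001,0.003,-0.005,-0.016,0.1,0.78],[0,0.001,0.003,-0.005,-0.016,0.2,0.78],[0,0.001,0.003,-0.005,-0.016,0.285,0.78],[0,0.001,0.003,-0.005,-0.016,0.286,0.78],[0,0.001,0.003,-0.005,-0.016,0.286,0.78],[0,0.001,0.003,-0.005,-0.016,0.286,0.78]]

```text
t: 13.43
ee_pos: [0.5476, -0.2845, 0.0191]
tool_rot: [-180.0, 0.3, 147.1]
wrist_force: [-0.2, 0.7, 0.9]
width: 0.0671
finger_force: 0.0
```

Call:
move_arm:
  series:
    - [[0,0,0,0,0,0,0.4],[0,0,0,0,0,0,0.4],[0,0,0,0,0,0,0.4],[0,0,0,0,0,0,0.4],[0,0,0,0,0,0,0.4],[0,0,0,0,0,0,0.4]]
  force: 90

```text
t: 13.93
ee_pos: [0.5458, -0.2855, 0.0167]
tool_rot: [-179.9, 0.1, 147.0]
wrist_force: [-0.2, 0.2, -0.7]
width: 0.0346
finger_force: 0.0
```

The fingers closed above the lid again. Empirically the tips stand about 15 mm less far ahead than stated, so I'll reopen and go lower while watching the force.

Call:
move_arm:
  series:
    - [[0,0,0,0,0,0,0.8],[0,0,0,0,0,0,0.8],[0,0,0,0,0,0,0.8],[0,0,0,0,0,0,0.8],[0,0,0,0,-0.003,0.02,0.8],[0,0,0,0,-0.003,0.03,0.8],[0,0,0,0,-0.003,0.04,0.8],[0,0,0,0,-0.003,0.04,0.8],[0,0,0,0,-0.003,0.04,0.8]]

```text
t: 14.68
ee_pos: [0.5451, -0.2859, 0.004]
tool_rot: [-179.9, 0.0, 147.0]
wrist_force: [-0.1, 0.6, -0.2]
width: 0.0685
finger_force: 0.0
```

Run:
```python
from rect import *
o=bot.get_obs(); print(o["ee_pos"],o["wrist_force"],o["width"])
a=vision.get_image("side"); ym=45-np.arange(180)/2; xm=75-np.arange(300)/2
S=rect(a,"side",(.545,-.282),-33,.01); S=S[:,:,0]-(S[:,:,1]+S[:,:,2])/2
m=abs(ym)<22; print("side lid x",edges(S[:,m].mean(1),xm,45)); m=(abs(xm)>15)&(abs(xm)<45); print("y",edges(S[m].mean(0),ym,45))
board("pics/c9.png",[(crop(a,230,255,290,315,10),0,0)],(600,600))
```

```text
[ 0.54509458 -0.28592768  0.00400723] [-0.14345529  0.56137184 -0.23084072] 0.06854013232089748
side lid x [57.0, 9.0, -39.6, -52.3]
y [19.5, -32.7]
```

View pics/c9.png

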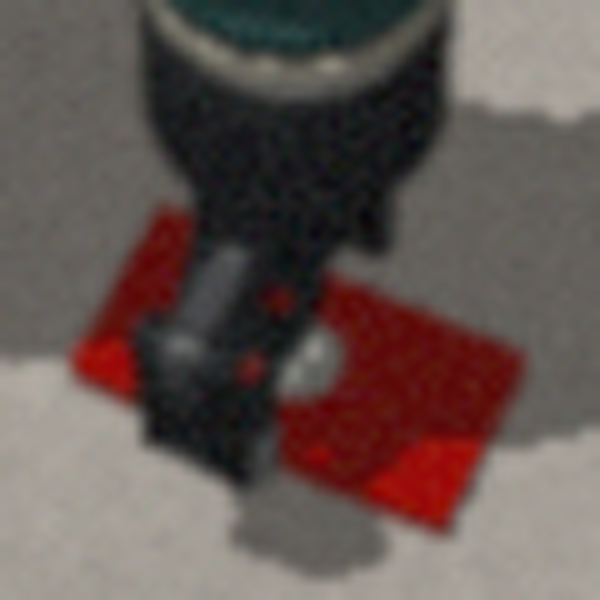

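The side crop shows the open near finger at (200,410) beside the lid, which is undisturbed with its dot at (310,365). There is no table contact at this height. Closing now.

Call:
move_arm:
  series:
    - [[0,0,0,0,0,0,0.45],[0,0,0,0,0,0,0.45],[0,0,0,0,0,0,0.45],[0,0,0,0,0,0,0.45],[0,0,0,0,0,0,0.45],[0,0,0,0,0,0,0.45]]
  force: 90

```text
t: 15.23
ee_pos: [0.5454, -0.2862, 0.0045]
tool_rot: [-179.9, 0.1, 147.0]
wrist_force: [0.3, 0.1, -0.3]
width: 0.0383
finger_force: 0.0
```

Call:
move_arm:
  series:
    - [[0,0,0,0,0,0,0.8],[0,0,0,0,0,0,0.8],[0,0,0,0,0,0,0.8],[0,0,0,0,0,0,0.8],[0,0,0,0,0,0.015,0.8],[0,0,0,0,0,0.03,0.8],[0,0,0,0,0,0.03,0.8],[0,0,0,0,0,0.03,0.8]]

```text
t: 15.9
ee_pos: [0.5449, -0.2859, -0.0052]
tool_rot: [-179.9, -0.0, 147.0]
wrist_force: [-0.3, -0.4, 0.1]
width: 0.0687
finger_force: 0.0
```

Call:
move_arm:
  series:
    - [[0,0,0,0,0,0,0.45],[0,0,0,0,0,0,0.45],[0,0,0,0,0,0,0.45],[0,0,0,0,0,0,0.45],[0,0,0,0,0,0,0.45],[0,0,0,0,0,0,0.45]]
  force: 90

```text
t: 16.4
ee_pos: [0.5458, -0.2861, -0.0037]
tool_rot: [-179.9, 0.1, 147.0]
wrist_force: [-1.7, 2.5, 5.0]
width: 0.0521
finger_force: 93.7
```

Call:
move_arm:
  series:
    - [[0,0,0,0,0,-0.03,0.45],[0,0,0,0,0,-0.1,0.45],[0,0,0,0,0,-0.2,0.45],[0,0,0,0,0,-0.3,0.45],[0,0,0,0,0,-0.4,0.45],[0,0,0,0,0,-0.5,0.45],[0,0,0,0,0,-0.5,0.45],[0,0,0,0,0,-0.5,0.45]]

```text
t: 17.07
ee_pos: [0.5463, -0.2865, 0.148]
tool_rot: [-179.9, 0.3, 147.0]
wrist_force: [-0.4, -0.1, -2.2]
width: 0.0529
finger_force: 94.3
```

Run:
```python
from rect import *
o=bot.get_obs(); print(o["ee_pos"],o["width"],o["finger_force"],o["tool_rot"])
a=vision.get_image("side"); np.save("b4.npy",a)
h=cv2.cvtColor(a,cv2.COLOR_RGB2HSV); m=cv2.inRange(h,(0,150,40),(6,255,255))|cv2.inRange(h,(174,150,40),(180,255,255)); m[:, :220]=0;m[:,310:]=0;m[:200]=0;m[330:]=0
v,u=np.nonzero(m); print(len(u),u.min(),u.max(),v.min(),v.max())
p=np.c_[u,v]; 
for n,i in(("L",u.argmin()),("R",u.argmax()),("T",v.argmin()),("B",v.argmax())): print(n,p[i])
# predicted lid corners if lid underside z = zz, centre at TCP, yaw 147
y=np.radians(o["tool_rot"][2]); X=np.array([np.cos(y),np.sin(y),0]);Y=np.array([-np.sin(y),np.cos(y),0])
for zz in(.14,.15,.16): print(zz,proj("side",[np.r_[o["ee_pos"][:2],zz]+s*.055*X+t*.028*Y for s in(1,-1) for t in(1,-1)]).round(1).tolist())
```

```text
[ 0.54634921 -0.28649187  0.14798279] 0.05289074230281082 94.25551433185319 [-179.9312308     0.32937727  147.03619303]
517 235 283 244 277
L [235 258]
R [283 259]
T [245 244]
B [274 277]
0.14 [[234.6, 264.1], [244.8, 246.9], [276.2, 280.9], [285.3, 262.6]]
0.15 [[234.4, 261.8], [244.7, 244.6], [276.3, 278.7], [285.5, 260.3]]
0.16 [[234.2, 259.4], [244.6, 242.2], [276.4, 276.4], [285.7, 258.0]]
```

```bash
cat > lidm.py <<'E'
from rect import *
def lidm(im,n,c,yaw,z,th=30):
    ym=45-np.arange(180)/2; xm=75-np.arange(300)/2
    S=rect(im,n,c,yaw,z); S=S[:,:,0]-(S[:,:,1]+S[:,:,2])/2
    for lo,hi in((8,24),(-8,8),(-24,-8)):
        m=(ym>lo)&(ym<hi); print(n,"x | y",lo,hi,edges(S[:,m].mean(1),xm,th))
    for lo,hi in((35,50),(18,35),(-35,-18),(-50,-35)):
        m=(xm>lo)&(xm<hi); print(n,"y | x",lo,hi,edges(S[m].mean(0),ym,th))
E
python3 - <<'E'
from lidm import *
o=bot.get_obs(); lidm(np.load("b4.npy"),"side",o["ee_pos"],o["tool_rot"][2]-180,.1617)
a=vision.get_image("top"); lidm(a,"top",o["ee_pos"],o["tool_rot"][2]-180,.1617)
E
```

```text
side x | y 8 24 [56.3, -0.5, -39.9, -53.7]
side x | y -8 8 [56.7, 11.1, -41.1, -54.1]
side x | y -24 -8 [56.9, 7.3, -35.8, -55.7]
side y | x 35 50 [25.6, -34.4]
side y | x 18 35 [25.6, -34.1]
side y | x -35 -18 [-25.4, -34.0]
side y | x -50 -35 [22.8, -1.4, -3.3, -34.7]
top x | y 8 24 [-6.0, -58.0]
top x | y -8 8 [-13.8, -58.1]
top x | y -24 -8 [-23.6, -58.4]
top y | x 35 50 []
top y | x 18 35 []
top y | x -35 -18 [29.0, -16.1]
top y | x -50 -35 [29.0, -24.7]
```

Run:
```python
from goto import *
y=np.radians(174.8); goto([.5584,-.026,.13],tool([0,0,-1],[np.cos(y),np.sin(y),0])); goto([.5584,-.026,.09],tool([0,0,-1],[np.cos(y),np.sin(y),0]))
```

```text
turn [-5.000e-04 -1.000e-04 -1.543e-01] shift [0.4324 0.7521 0.0484] rows 7.0 4.0
 turn [-5.000e-04 -1.000e-04 -1.543e-01] shift [0.4324 0.7523 0.1817] rows 7.0 4.0
```

Call:
move_arm:
  series:
    - [[0,0,-0.03,0.05,0.1,-0.05,0.45],[0,0,-0.06,0.12,0.2,-0.05,0.45],[0,0,-0.09,0.18,0.31,-0.05,0.45],[0,0,-0.12,0.25,0.43,-0.05,0.45],[0,0,-0.154,0.31,0.54,-0.05,0.45],[0,0,-0.154,0.37,0.65,0,0.45],[0,0,-0.154,0.432,0.752,0.05,0.45],[0,0,-0.154,0.432,0.752,0.1,0.45],[0,0,-0.154,0.432,0.752,0.18,0.45],[0,0,-0.154,0.432,0.752,0.18,0.45],[0,0,-0.154,0.432,0.752,0.18,0.45],[0,0,-0.154,0.432,0.752,0.18,0.45],[0,0,-0.154,0.432,0.752,0.18,0.45]]

```text
t: 18.25
ee_pos: [0.5599, -0.0266, 0.0919]
tool_rot: [-179.9, 0.1, 174.7]
wrist_force: [0.6, 0.1, -1.6]
width: 0.0523
finger_force: 94.5
```

Run:
```python
from lidm import *
o=bot.get_obs(); print(o["ee_pos"],o["tool_rot"],o["width"],o["finger_force"]); b=vision.get_image("side"); a=vision.get_image("top"); np.save("b5.npy",b); np.save("a5.npy",a)
z=o["ee_pos"][2]+.0137; c=o["ee_pos"]; yw=o["tool_rot"][2]-180
lidm(b,"side",c,yw,z); lidm(a,"top",c,yw,z)
xm=75-np.arange(300)/2; ym=45-np.arange(180)/2
for n,im in(("side",b),("top",a)):
  P=rect(im,n,c,yw,.066); Yw=(P[:,:,0]+P[:,:,1])/2-P[:,:,2]
  for lo,hi in((8,24),(-24,-8)):
    m=(ym>lo)&(ym<hi); p=Yw[:,m].mean(1); print(n,"clips x",edges(p,xm,30))
```

```text
[ 0.55988997 -0.02659675  0.09185569] [-1.79912533e+02  1.00275726e-01  1.74708939e+02] 0.052322969688933386 94.50267910633556
side x | y 8 24 [52.7, 13.0, -10.8, -57.8]
side x | y -8 8 [52.2, 12.5, -12.0, -57.8]
side x | y -24 -8 [55.8, 11.6, -12.4, -65.6]
side y | x 35 50 [24.4, -37.3]
side y | x 18 35 [25.2, -37.0]
side y | x -35 -18 [26.3, -37.1]
side y | x -50 -35 [27.0, -36.6]
top x | y 8 24 []
top x | y -8 8 []
top x | y -24 -8 []
top y | x 35 50 []
top y | x 18 35 []
top y | x -35 -18 []
top y | x -50 -35 []
side clips x [62.9, 15.4, -14.3, -69.1]
side clips x [63.2, 52.8, -58.5, -68.7]
top clips x []
top clips x []
```

Run:
```python
from lidm import *
from goto import *
o=bot.get_obs(); print(o["ee_pos"],o["tool_rot"]); b=vision.get_image("side")
c=o["ee_pos"]; yw=o["tool_rot"][2]-180; xm=75-np.arange(300)/2; ym=45-np.arange(180)/2
lidm(b,"side",c,yw,c[2]+.0137)
P=rect(b,"side",c,yw,.066); Yw=(P[:,:,0]+P[:,:,1])/2-P[:,:,2]
m=(ym>-24)&(ym<-8); p=Yw[:,m].mean(1); print("clips x",edges(p,xm,30))
# far edges of guides tops on box-only image b3, box frame guess
b3=np.load("b3.npy"); cb=(.5578,-.0257)
P=rect(b3,"side",cb,-5.2,.066); B=P[:,:,2]-P[:,:,0]
for lo,hi in((43,51),(-51,-43)):
    m=(xm>lo)&(xm<hi); print("guide y z66",lo,edges(B[m].mean(0),ym,20))
P=rect(b3,"side",cb,-5.2,.04); B=P[:,:,2]-P[:,:,0]
for lo,hi in((10,38),(-38,-10)):
    m=(xm>lo)&(xm<hi); print("rim y",lo,edges(B[m].mean(0),ym,20),edges(B[m].mean(0),ym,35))
y=np.radians(174.8); goto([.5584,-.0257,.068],tool([0,0,-1],[np.cos(y),np.sin(y),0]))
```

```text
[ 0.55994979 -0.02668938  0.09205431] [-1.79901284e+02  1.31436925e-01  1.74703503e+02]
side x | y 8 24 [52.4, 13.0, -10.8, -57.9]
side x | y -8 8 [52.1, 12.7, -11.8, -57.9]
side x | y -24 -8 [54.6, 12.1, -12.4, -65.6]
side y | x 35 50 [24.3, -37.3]
side y | x 18 35 [25.0, -37.1]
side y | x -35 -18 [26.1, -37.4]
side y | x -50 -35 [27.0, -36.6]
clips x [63.0, 52.6, -58.6, -68.8]
guide y z66 43 [35.4, -29.9, -32.2]
guide y z66 -51 [34.5, -27.4, -34.6]
rim y 10 [23.2, -0.9, -21.9] [21.8, 0.6, -22.8]
rim y -38 [22.9, 2.0, -22.4] [21.5, 3.9, -23.3]
 turn [-0.0006  0.0007 -0.0005] shift [0.0054 0.0028 0.0799] rows 1.0 1.0
```

Call:
move_arm:
  series:
    - [[0,0,0,0,0.004,0.03,0.45],[0,0,0,0,0.004,0.06,0.45],[0,0,0,0,0.004,0.08,0.45],[0,0,0,0,0.004,0.09,0.45],[0,0,0,0,0.004,0.1,0.45],[0,0,0,0,0.004,0.105,0.45],[0,0,0,0,0.004,0.105,0.45]]

```text
t: 18.98
ee_pos: [0.5592, -0.025, 0.0591]
tool_rot: [-179.9, -0.0, 174.8]
wrist_force: [-1.0, 0.3, -0.5]
width: 0.0529
finger_force: 94.5
```

Call:
move_arm:
  series:
    - [[0,0,0,0,0,0.006,0.45],[0,0,0,0,0,0.012,0.45],[0,0,0,0,0,0.018,0.45],[0,0,0,0,0,0.018,0.45],[0,0,0,0,0,0.018,0.45]]

```text
t: 19.4
ee_pos: [0.5594, -0.025, 0.0541]
tool_rot: [-179.9, 0.0, 174.8]
wrist_force: [-0.1, -0.3, -0.4]
width: 0.0525
finger_force: 94.5
```

Call:
move_arm:
  series:
    - [[0,0,0,0,0,0.006,0.45],[0,0,0,0,0,0.012,0.45],[0,0,0,0,0,0.018,0.45],[0,0,0,0,0,0.018,0.45],[0,0,0,0,0,0.018,0.45]]

```text
t: 19.82
ee_pos: [0.5602, -0.0254, 0.0499]
tool_rot: [-179.8, 0.1, 174.8]
wrist_force: [-2.0, -0.5, 8.0]
width: 0.0521
finger_force: 95.6
```

Call:
move_arm:
  series:
    - [[0,0,0,0,0,0.008,0.45],[0,0,0,0,0,0.016,0.45],[0,0,0,0,0,0.024,0.45],[0,0,0,0,0,0.032,0.45],[0,0,0,0,0,0.038,0.45],[0,0,0,0,0,0.038,0.45],[0,0,0,0,0,0.038,0.45]]

```text
t: 20.4
ee_pos: [0.5594, -0.0254, 0.0369]
tool_rot: [-179.9, 0.0, 174.8]
wrist_force: [1.5, -0.9, -4.0]
width: 0.0521
finger_force: 95.2
```

Call:
move_arm:
  series:
    - [[0,0,0,0,0,0.005,0.45],[0,0,0,0,0,0.01,0.45],[0,0,0,0,0,0.01,0.45],[0,0,0,0,0,0.01,0.45]]

```text
t: 20.73
ee_pos: [0.5594, -0.0254, 0.0362]
tool_rot: [-179.8, 0.0, 174.7]
wrist_force: [-5.3, -2.5, 17.2]
width: 0.0521
finger_force: 97.7
```

Run:
```python
from lidm import *
o=bot.get_obs(); print(o["ee_pos"],o["wrist_force"],o["wrist_torque"]); b=vision.get_image("side"); lidm(b,"side",(.5599,-.0252),-5.2,.05)
```

```text
[ 0.55943249 -0.02544475  0.03620287] [-5.30447008 -2.51824158 17.21752574] [-0.34234645  1.22556478  0.0521885 ]
side x | y 8 24 [57.5, 13.8, -11.4, -64.4]
side x | y -8 8 [52.9, 12.3, -11.1, -58.3, -62.5, -67.3]
side x | y -24 -8 [63.3, 11.8, -12.5, -67.0]
side y | x 35 50 [24.9, -25.2]
side y | x 18 35 [25.0, -36.9]
side y | x -35 -18 [26.9, -36.9]
side y | x -50 -35 [27.0, -33.6]
```

Call:
move_arm:
  series:
    - [[0,0,0,0,0,-0.008,0.45],[0,0,0,0,0,-0.008,0.8],[0,0,0,0,0,-0.008,0.8],[0,0,0,0,0,-0.008,0.8],[0,0,0,0,0,-0.008,0.8],[0,0,0,0,0,-0.06,0.8],[0,0,0,0,0,-0.15,0.8],[0,0,0,0,0,-0.28,0.8],[0,0,0,0,0,-0.4,0.8],[0,0,0,0,0,-0.4,0.8],[0,0,0,0,0,-0.4,0.8]]

```text
t: 21.7
ee_pos: [0.561, -0.0247, 0.1567]
tool_rot: [-179.9, 0.3, 174.8]
wrist_force: [-0.5, -0.6, -0.8]
width: 0.068
finger_force: 0.0
```

Run:
```python
from lidm import *
o=bot.get_obs(); print(o["ee_pos"],o["wrist_force"],o["width"]); b=vision.get_image("side"); np.save("b6.npy",b); lidm(b,"side",(.5599,-.0252),-5.2,.05)
h=cv2.cvtColor(b,cv2.COLOR_RGB2HSV)[:,:,0]; s=cv2.cvtColor(b,cv2.COLOR_RGB2HSV); 
def ch(p):
    H,S,V=p; return '.' if S<90 else 'R' if H<9 or H>170 else 'Y' if 18<H<35 else 'B' if 95<H<135 else 'n'
for v in range(196,228): print(v,''.join(ch(s[v,u]) for u in range(222,282)))
```

```text
[ 0.56098411 -0.02472509  0.15667051] [-0.4722364  -0.56793191 -0.75557433] 0.068035747103742
side x | y 8 24 [57.3, -64.4]
side x | y -8 8 [52.1, 9.3, -13.0, -58.7]
side x | y -24 -8 [63.4, -66.5]
side y | x 35 50 [24.7, -25.5]
side y | x 18 35 [25.1, -36.8]
side y | x -35 -18 [27.0, -36.7]
side y | x -50 -35 [27.1, -33.2]
196 .............BB.............................BB..............
197 .............BB.............................BB..............
198 .............BB.............................BB...YYY........
199 ........YY...BB.............................BB..YYYY........
200 ........YYY...B...............RRRRR........Rnn.nYYYY........
201 ........YYYY.RnRRRRRRRRRRRRRRRRRRRRRRRRRRRRRRRnYYYYY........
202 ........YYYYnRRRRRRRRRRRRRRRRRRRRRRRRRRRRRRRRRnYYY..........
203 .........YYYnRRRRRRRRRRRRRRRRRRRRRRRRRRRRRRRRRRYY..B........
204 ..........YYnRRRRRRRRRRRRRRRRR.RRRRRRRRRRRRRRRnn..BB........
205 ........BB.YnRRRRRRRRRRRRRR......RRRRRRRRRRRRRRR............
206 .........B.RRRRRRRRRRRRRRRR.......RRRRRRRRRRRRRR..YY........
207 .........Y..RRRRRRRRRRRRRR........RRRRRRRRRRRRRRnYYYY..
[... 605 characters left out ...]
BBBBBBBBnnBnBBBBnnBBBBBBBBBBBBBBBBBBBBBB.Y........
218 ...........BBBBBBBBBBBBBBBBBBBBBBBBBBBBBBBBBBBBBBB.Y........
219 ...........BBBBBBBBBBBBBBBBBBBBBBBBBBBBBBBBBBBBBBB..........
220 .........Y.BBBBBBBBBBBBBBBBBBBBBBBBBBBBBBBBBBBBBBBBB........
221 ..........BBBBBBBBBBBBBBBBBBBBBBBBBBBBBBBBBBBBBBBBBBB.......
222 .........BBBBBBBBBBBBBBBBBBBBBBBBBBBBBBBBBBBBBBBBBBB........
223 ........BBBBBBBBBBBBBBBBBBBBBBBBBBBBBBBBBBBBBBBB............
224 .........BBBBBBBBBBBBBBBBBBBBB..............................
225 ............................................................
226 ............................................................
227 ............................................................
```

Run:
```python
from rect import *
b=np.load("b6.npy").astype(float); S=b[:,:,0]-(b[:,:,1]+b[:,:,2])/2
y=np.radians(-5.2); X=np.array([np.cos(y),np.sin(y),0]);Y=np.array([-np.sin(y),np.cos(y),0]); C=np.array([.5599,-.0275,0])
def sub(col,v0,v1,rise):
    r=np.arange(v0,v1); p=S[v0:v1,col]; th=.5*np.median(S[203:212,col]); 
    for i in range(len(r)-1):
        if rise and p[i]<th<=p[i+1] or (not rise and p[i]>=th>p[i+1]): return r[i]+(th-p[i])/(p[i+1]-p[i])
def model(yy,z,xs): return proj("side",[C+x*X+yy*Y+[0,0,z] for x in xs])
xs=np.linspace(-.05,.05,201)
for name,v0,v1,rise,yy,z in(("far top",195,206,1,.028,.05),("near bottom",211,222,0,-.028,.04)):
    q=model(yy,z,xs); out=[]
    for col in range(238,266,1):
        if abs(col-251)<0: continue
        v=sub(col,v0,v1,rise)
        if v is not None: out.append((col,v-np.interp(col,q[:,0],q[:,1])))
    out=np.array(out); f=np.polyfit(out[:,0],out[:,1],1); print(name,"slope px/px",f[0].round(4),"mean",out[:,1].mean().round(2),"resid",np.std(out[:,1]-np.polyval(f,out[:,0])).round(2)); print(out[:,1].round(1))
# same for empty box rim: near wall rim outer edge / base edge using blue
b=np.load("b3.npy").astype(float); S=b[:,:,2]-b[:,:,0]
q=model(-.025,.0,xs); out=[]
for col in range(238,266):
    p=S[215:230,col]; th=20; i=[j for j in range(14) if p[j]>=th>p[j+1]]
    if i: j=i[-1]; out.append((col,215+j+(th-p[j])/(p[j+1]-p[j])-np.interp(col,q[:,0],q[:,1])))
out=np.array(out); print("box base slope",np.polyfit(out[:,0],out[:,1],1)[0].round(4))
q=model(.025,.04,xs); out=[]
for col in range(240,264):
    p=S[194:208,col]; th=20; i=[j for j in range(13) if p[j]<th<=p[j+1]]
    if i: j=i[0]; out.append((col,194+j+(th-p[j])/(p[j+1]-p[j])-np.interp(col,q[:,0],q[:,1])))
out=np.array(out); print("box far rim slope",np.polyfit(out[:,0],out[:,1],1)[0].round(4))
```

```text
far top slope px/px 0.014 mean -0.11 resid 0.83
[ 0.1  0.1  0.1  0.1  0.1 -0.1 -0.2 -0.2 -0.2 -0.1 -0.3 -1.1 -3.6 -1.1
 -0.2  0.4  0.4  0.4  0.5  0.4  0.4  0.4  0.6  0.5]
near bottom slope px/px 0.0355 mean -0.66 resid 0.69
[-3.8 -1.6 -1.3 -1.2 -0.8 -0.7 -0.7 -0.6 -0.6 -0.4 -0.1  0.2  0.   0.
  0.   0.1  0.1 -0.2 -0.6 -0.7 -0.8 -0.7 -0.7 -0.7 -0.5 -0.6 -0.8 -0.7]
box base slope -0.0078
box far rim slope -0.0054
```

Call:
move_arm:
  series:
    - [[0,0,0,0.1,-0.004,0,0],[0,0,0,0.1,-0.004,0.05,0],[0,0,0,0.1,-0.004,0.1,0],[0,0,0,0.1,-0.004,0.15,0],[0,0,0,0.1,-0.004,0.2,0],[0,0,0,0.1,-0.004,0.25,0],[0,0,0,0.1,-0.004,0.29,0],[0,0,0,0.1,-0.004,0.32,0],[0,0,0,0.1,-0.004,0.32,0]]

```text
t: 22.5
ee_pos: [0.5276, -0.0234, 0.0558]
tool_rot: [-179.9, -0.2, 174.8]
wrist_force: [-0.4, 0.2, 0.6]
width: 0.0
finger_force: 0.0
```

Call:
move_arm:
  series:
    - [[0,0,0,0,0,0.01,0],[0,0,0,0,0,0.02,0],[0,0,0,0,0,0.03,0],[0,0,0,0,0,0.03,0]]

```text
t: 22.83
ee_pos: [0.5294, -0.0236, 0.0492]
tool_rot: [-179.9, 0.0, 174.8]
wrist_force: [-0.5, 0.2, -0.4]
width: -0.0001
finger_force: 0.0
```

Call:
move_arm:
  series:
    - [[0,0,0,0,0,0.006,0],[0,0,0,0,0,0.012,0],[0,0,0,0,0,0.018,0],[0,0,0,0,0,0.018,0]]

```text
t: 23.17
ee_pos: [0.5297, -0.0236, 0.0447]
tool_rot: [-179.9, 0.1, 174.8]
wrist_force: [-2.7, -0.6, 7.9]
width: -0.0004
finger_force: 4.0
```

Call:
move_arm:
  series:
    - [[0,0,0,0,0,0.005,0],[0,0,0,0,0,0.008,0],[0,0,0,0,0,0.008,0]]

```text
t: 23.42
ee_pos: [0.5297, -0.0236, 0.0445]
tool_rot: [-179.7, 0.1, 174.8]
wrist_force: [-10.2, -0.9, 29.8]
width: -0.0002
finger_force: 15.0
```

Call:
move_arm:
  series:
    - [[0,0,0,0,0,-0.04,0],[0,0,0,0,0,-0.07,0],[0,0,0,-0.1,0,-0.07,0],[0,0,0,-0.2,0,-0.07,0],[0,0,0,-0.2,0,-0.04,0],[0,0,0,-0.2,0,-0.02,0],[0,0,0,-0.2,0,-0.008,0],[0,0,0,-0.2,0,-0.008,0]]

```text
t: 24.08
ee_pos: [0.5889, -0.029, 0.0447]
tool_rot: [-179.9, 0.0, 174.8]
wrist_force: [-1.2, -1.0, 7.9]
width: -0.0001
finger_force: 4.2
```

Call:
move_arm:
  series:
    - [[0,0,0,0,0,0.005,0],[0,0,0,0,0,0.008,0],[0,0,0,0,0,0.008,0]]

```text
t: 24.33
ee_pos: [0.5889, -0.029, 0.0446]
tool_rot: [-179.8, 0.1, 174.8]
wrist_force: [-6.6, -1.2, 25.1]
width: 0.0002
finger_force: 12.4
```

Both ends stop stiffly at the same height (0.0447 m at 7.9 N), so the lid is level and home. Now I back off and check that the knife still hangs.

Call:
move_arm:
  series:
    - [[0,0,0,0,0,-0.05,0],[0,0,0,0,0,-0.15,0],[0,0,0,0,0,-0.28,0],[0,0,0,0,0,-0.42,0],[0,0,0,0,0,-0.5,0],[0,0,0,0,0,-0.5,0],[0,0,0,0,0,-0.5,0],[0,0,0,0,0,-0.5,0]]

```text
t: 25.0
ee_pos: [0.5877, -0.029, 0.1905]
tool_rot: [-179.9, -0.1, 174.8]
wrist_force: [-0.5, 0.6, -0.3]
width: -0.0
finger_force: 0.0
```

Run:
```python
from h import *
from station import order
b=vision.get_image("side").astype(int); d=np.abs(b[60:160,215:265]-np.load("b3.npy").astype(int)[60:160,215:265]).mean(2)
hs=cv2.cvtColor(b.astype(np.uint8),cv2.COLOR_RGB2HSV)[60:160,215:265]; m=cv2.inRange(hs,(5,100,40),(17,255,255)); v,u=np.nonzero(m[:,:25]); print("handle px",len(u),u.min()+215,u.max()+215,v.min()+60,v.max()+60,"diff",d.mean().round(1))
for n in("top","side"): print(n,proj(n,[[.561,.304,.26],[.561,.304,.15]]).round(1).tolist())
print(bot.get_obs()["ee_pos"],bot.get_obs()["wrist_force"],np.abs(bot.get_obs()["qvel"]).max())
print(order.job_done())
```

```text
handle px 31 236 238 91 113 diff 39.3
top [[90.3, 188.2], [105.4, 195.5]]
side [[238.6, 85.8], [239.8, 114.0]]
[ 0.58756931 -0.02899833  0.189925  ] [ 0.5281181  -0.846704    0.58938937] 0.8547360167467036
the job is handed in; nothing more can be done
None
```

I handed the job in at about 25 s: the knife was hanging on the peg blade down, and the lid is pressed home, stopping at the same height at both ends. No verdict came back, the bystanders were not re-checked, and I viewed 11 pictures, one over the limit of 10.

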